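# Pin the tasting arm into its fork

## Task

On the chocolate-shop counter, slide the oak tasting arm so that its steel tongue goes in between the two ears of the fork, then take the steel hinge pin from its wooden rest and pass it down through the upper ear, the tongue's eye and the lower ear until its collar sits flush on the upper ear. The fork's sprung buffer pushes the tongue back a few millimetres towards the mouth, out of line with the holes, so work the pin's thin end into the eye by feel, let its cone draw the eye into line, and never force the pin, the tasting arm or the fork; leave the other goods on the counter where they are and let go at the end.

Things in the scene. Friction and masses are not known exactly. Their poses are not given: they have to be found in the camera images.
- fork: Dark steel fork (clevis) on an oak block. Origin: on the vertical axis of its two ear holes, at counter height. Own +x points into the fork; the mouth opens to -x. Lower ear z 19 to 27 mm, upper ear z 43 to 51, each 60 wide, from x -20 to +30; steel back to x 42; oak block x 42 to 92, 80 wide, 48 high. Two upright cheeks 32 mm apart between the ears guide the tongue, flaring to 44 at the mouth.
- buffer (a joint): Sprung buffer at the back of the fork, 0 (free) to 0.0075 m (at its stop), moving along the fork's +x. The tongue's tip meets it with the eye 6 mm short of the hole axis; at 0.006 the eye is in line. 5.5 N at first touch, 6 N in line; let go, it slides the arm back until the eye is about 6 mm short (towards the mouth). The pin's cone, once in the eye, draws it into line as it goes down.
- fork_hole (a point): Centre of the upper ear's hole at its top face, 51 mm above the counter. Axes as fork. The holes of both ears are 15 mm across with a 1.5 mm chamfer, so the thin end of the pin's cone has some mm of play in them.
- swing_grip (a point): Loose tasting arm (about 0.28 kg) lying on the counter: oak bar 170 x 46 x 42 mm (high) with a steel tongue at one end. This point: bare part of the bar, to be pinched across its 46 mm width, 21 mm above the counter, 95 mm behind the eye. x axis along the bar towards the tongue, z up. The bar spans 55 mm ahead to 115 mm behind; small dishes on top from 38 mm behind.
- swing_eye (a point): Centre of the 14 mm through eye (sharp-edged) in the arm's tongue, 35 mm above the counter. The tongue is 28 mm wide, 10 mm thick (30 to 40 mm above the counter), reaches 56 mm out of the bar's end; its tip is 16 mm beyond the eye. Axes as swing_grip.
- pin_grip (a point): Loose steel hinge pin, upright, 0.09 kg: middle of its plain round knob (18 mm across, 44 tall), the part to grip. Below the knob: a collar 26 mm across, 6 thick (underside 28 mm below this point), then a 12 mm shank 45 mm long ending in a cone. z points from nose to knob.
- pin_nose (a point): Lowest point of the pin: flat 5 mm end of a cone 16 mm long that widens to the 12 mm shank; 45 mm below the collar's underside, 73 mm below pin_grip.
- rest: Fixed wooden block 60 x 60 x 50 mm with a 15 mm hole 47 mm deep in its top where the pin stands at the start, collar on the block's top. Origin: centre of its underside.
- jar: Bystander, leave alone: small glass jar with black lid, 60 mm across, 85 high. Origin at its underside.
- can: Bystander, leave alone: round can, 68 mm across, 100 high. Origin at its underside.
- carton: Bystander, leave alone: flat black carton 100 x 70 x 22 mm. Origin at its underside.
- bar_box: Bystander, leave alone: flat cardboard box 75 x 160 x 12 mm. Origin at its underside.
- bowl: Bystander, leave alone: white ceramic bowl, 110 mm across, 45 high. Origin at its underside.
- brush: Bystander, leave alone: counter brush lying down. Origin at its underside.
- syrup: Bystander, leave alone: amber glass bottle, 60 mm across, 180 high. Origin at its underside.
Things that resemble listed ones, but are neither listed nor needed, are in the scene too. Of the things that look like the part that bears pin_grip, take the one that is farthest to the robot's right at the start. Leave any turquoise look-alike of the part that bears swing_grip alone.

How it is judged:
By the outcome, as a careful person would: the job done as asked, in the order asked, and still so for the second after the job is handed in, with the robot touching nothing.
It also fails if it takes over 72 s, if anything falls off the work surface, if the arm or the gripper's body presses on something with over 40 N, if the wrist force passes 120 N, or if a joint passes its speed limit or range.

## Robot

A 6-joint arm with a two-finger parallel gripper is mounted at the origin on the work surface. World frame = base frame: x ahead of the robot, y to its left, z up, the work surface at z = 0. Lengths are in m, angles in rad, forces in N, time in s.
With the tool pointing down it reaches from about 0.4 to 0.825 m from the base axis. Payload 7 kg.
Tool frame: the origin (TCP) lies on the centre line of the jaws, within the pads' length; the fingertips stand 19 mm ahead of it and the grasp point (between the pads) is the TCP (r.tips_ahead is the distance from the TCP to the fingertips, in m); z points along the fingers, y is the line along which they close (so a half turn about z gives the same grasp; the last joint's range is limited). The gripper opens to 85 mm and grips with 20 to 120 N. Pads are 22 mm wide; open, the fingers measure 114 mm over their backs; the gripper's body (76 mm by 85 mm) begins 54 mm behind the grasp point. The pads swing forward as they close: fully open they stand 13 mm farther back than shut.
Start: joints at [-1.013, 0.359, 0.012, 0, -1.224, -0.288], TCP at [0.18, -0.651, 0.229] pointing down, gripper open.
Joint ranges: [-3.07, 3.07], [-1.43, 2.12], [-1.02, 1.25], [-3.03, 1.67], [-3.05, -0], [-3.03, 3.03]. Speed limits (rad/s): [2.39, 2.39, 3.01, 3.14, 3.14, 3.14].

## Interface

Orientations are given as a unit quaternion [w, x, y, z].
In Python, from plant import r gives the robot as it stands.
- The arm moves only by the tool step_arm, never from a script. Its argument "series" is a list of rows, each a list of 7 numbers: the shift along the tool's x, y, z in units of 30 mm (1.0 is 30 mm), then the turn, a rotation vector about the tool's x, y, z in degrees, then the closure, from 0 (fully open) to 1 (shut). A call has 1 to 10 rows; each row shifts and turns the commanded pose from where the row before left it, along the tool's axes as they then stand; what a row does not reach is not made up. A row lasts 1/10 s, in which the tool goes at most 50 mm and 8.59 degrees, less where a joint would pass 70% of its speed; a pose out of reach is approached as far as the arm can. A call is refused whole if a number of a shift passes 1 or a number of a turn 8.59, either way. A call with a gripper value outside its range is refused whole. The fingers move at their own pace and stop on an object; "squeeze" is the grip in N (left out, the last holds). Time passes only in rows, so rows that do not move let the fingers close. It gives the time, the measured TCP pose, the force, the opening and the grip force at its end, in the units of the state.
- r.get_state(): the state, without advancing time (a new reading comes with each control period).
- r.snapshot(name): name is "side" or "top" or "wrist"; returns the picture (420x560x3 uint8, red, green, blue); there is no depth.
- r.camera_info(name): a dict with "mtx" (3x3 intrinsics, pixels), "xyz" and "orientation" of the camera in the world; the wrist camera has in their place "T_tool_cam" (4x4, takes a point from camera to tool coordinates, whose origin is the TCP and whose axes are the flange's). Camera axes: x right, y up, looking along -z (the intrinsics and any distortion apply to the point x, -y, -z); pixel columns grow to the right and rows downward; lengths in m; the calibration is good to about 2 mm. A picture is of the moment at which its call begins: read the wrist's pose just before it. camera_info takes no time and is no camera call.
- r.hand_in(): hands the job in; it is judged then, once.
The state is a dict: "time": time; "joints": joint angles; "dq": joint speeds; "joint_efforts": joint torques, N m; "ee_pos": TCP position; "eef_rot": TCP orientation; "contact_force": force on the tool from outside, world axes, zero at the start; "torque": the same for the moment, N m; "grip_width": opening from 0.0 (shut) to 1.0 (fully open); "gripper_force": force on a finger pad.
Only numpy, scipy, OpenCV 4.12 (cv2) and the standard library are available. Lean on these libraries where they do the work, as an engineer would, in place of code of your own. Each camera call takes 0.05 s, during which the arm holds its last target. There are 200 camera calls.

## Working session

There is one attempt and no reset: what is moved stays moved. The work goes in short steps, Python scripts to look and compute and a tool call to move; the robot and the scene stay as the last step left them, time stands still between calls to the robot, and variables do not carry over. Pictures are saved under pics/ and viewed, at most 10 in all, crops included, and the job is handed in when it is done.

Besides the shell and the picture viewer there is one more tool, called as name([rows], argument=value, ...), one row to a line, values as JSON. step_arm: Moves the arm, as the interface text tells. Its arguments: {"type":"object","properties":{"series":{"type":"array"},"squeeze":{"type":"number"}},"required":["series"]}

```bash
mkdir -p pics; python3 - <<'E'
from plant import r
import cv2,numpy as np
for n in("top","side"):
    im=r.snapshot(n); cv2.imwrite(f"pics/{n}0.png",im[:,:,::-1])
    c=r.camera_info(n); print(n,c)
print(r.camera_info("wrist"));print(r.get_state(),r.tips_ahead)
E
```

```text
top {'mtx': array([[380.13609986,   0.        , 271.37208349],
       [  0.        , 380.13609986, 211.19455319],
       [  0.        ,   0.        ,   1.        ]]), 'xyz': array([0.44686283, 0.02332926, 0.96870279]), 'orientation': array([-0.69877945, -0.0554894 ,  0.05290528,  0.71121673])}
side {'mtx': array([[385.43511809,   0.        , 283.96601494],
       [  0.        , 385.43511809, 212.94752468],
       [  0.        ,   0.        ,   1.        ]]), 'xyz': array([0.02348919, 0.59345218, 0.62651381]), 'orientation': array([-0.32134649, -0.18108123,  0.43040795,  0.82382948])}
{'mtx': array([[345.39596601,   0.        , 280.02053228],
       [  0.        , 345.39596601, 209.50101009],
       [  0.        ,   0.        ,   1.        ]]), 'T_tool_cam': array([[ 3.26933879e-04,  9.52652573e-01,  3.04060797e-01,
         7.86830897e-02],
       [ 9.99999610e-01, -6.18408590e-05, -8.81471405e-04,
         4.86897349e-04],
       [-8.20932621e-04,  3.04060966e-01, -9.52652221e-01,
        -1.45142919e-01],
       [ 0.00000000e+00,  0.00000000e+00,  0.00000000e+00,
         1.00000000e+00]])}
{'time': 0.1, 'joints': array([-1.01291642e+00,  3.59289830e-01,  1.11405059e-02, -2.92117567e-04,
       -1.22411481e+00, -2.88090391e-01]), 'dq': array([-3.75659681e-04, -3.22143695e-03,  4.11707553e-03,  1.14000697e-03,
       -1.36226777e-03, -7.43899643e-05]), 'joint_efforts': array([-1.35001825e-03, -5.84767127e+01,  2.94110477e+01,  6.95450038e+00,
       -3.12965880e-03, -7.74760906e-06]), 'ee_pos': array([ 0.1797477 , -0.65016696,  0.22827245]), 'eef_rot': array([-1.76027661e-04, -1.34436711e-01,  9.90921901e-01,  7.25597843e-04]), 'contact_force': array([-0.30131893, -0.10744564, -0.13650759]), 'torque': array([-0.02044855, -0.02344197,  0.01484878]), 'gripper_force': 0.0, 'grip_width': 1.0007550143413713} 0.019
```

View pics/top0.png

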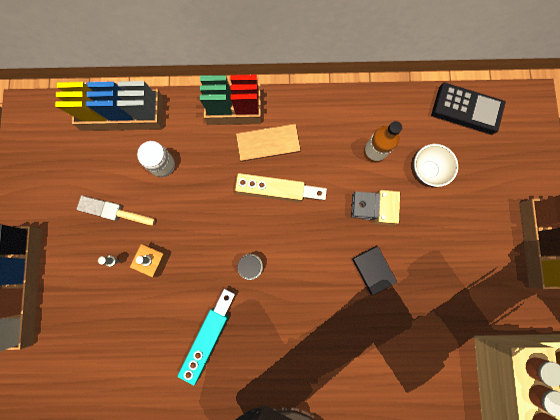

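View pics/side0.png

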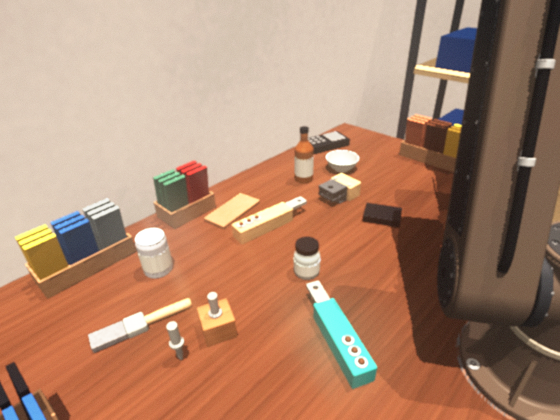

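The top view shows the oak arm at (280,187) with its tongue towards the fork at (375,206), whose mouth faces left. The pin in the rest is at (145,260), with a loose look-alike to its left at (107,261). The turquoise decoy is at (207,337).

```bash
cat > h.py <<'E'
from plant import r
import cv2,numpy as np
from scipy.spatial.transform import Rotation as R
def q(w): return R.from_quat([w[1],w[2],w[3],w[0]])
def cam(n):
    c=r.camera_info(n)
    if n=="wrist":
        s=r.get_state(); T=np.eye(4); T[:3,:3]=q(s["eef_rot"]).as_matrix(); T[:3,3]=s["ee_pos"]
        T=T@c["T_tool_cam"]; return c["mtx"],T[:3,:3],T[:3,3]
    return c["mtx"],q(c["orientation"]).as_matrix(),np.array(c["xyz"])
def pt(C,u,v,z):
    K,A,o=C; d=A@np.array([(u-K[0,2])/K[0,0],-(v-K[1,2])/K[1,1],-1]); return o+d*(z-o[2])/d[2]
def proj(C,p):
    K,A,o=C; d=A.T@(np.array(p)-o); return np.array([K[0,2]-K[0,0]*d[0]/d[2],K[1,2]+K[1,1]*d[1]/d[2]])
E
python3 - <<'E'
from h import *
C=cam("top")
for n,u,v,z in [("eye",319,193,.04),("bar tail",237,183,.042),("bar head",303,192,.042),("forkhole",364,206,.051),("forkback",399,207,.048),("pin knob top",148,260,.1),("rest",148,260,.05),("freepin",111,261,.1),("jar",250,267,.085),("can",151,150,.1)]:
    print(n,pt(C,u,v,z).round(3))
im=cv2.imread("pics/top0.png")
a=cv2.resize(im[160:240,225:415],None,fx=4,fy=4,interpolation=cv2.INTER_CUBIC)
cv2.imwrite("pics/crop1.png",a)
E
```

```text
eye [ 0.634 -0.094  0.04 ]
bar tail [0.663 0.11  0.042]
bar head [ 0.637 -0.054  0.042]
forkhole [ 0.598 -0.201  0.051]
forkback [ 0.594 -0.287  0.048]
pin knob top [0.474 0.307 0.1  ]
rest [0.476 0.324 0.05 ]
freepin [0.473 0.392 0.1  ]
jar [0.455 0.077 0.085]
can [0.733 0.309 0.1  ]
```

View pics/crop1.png

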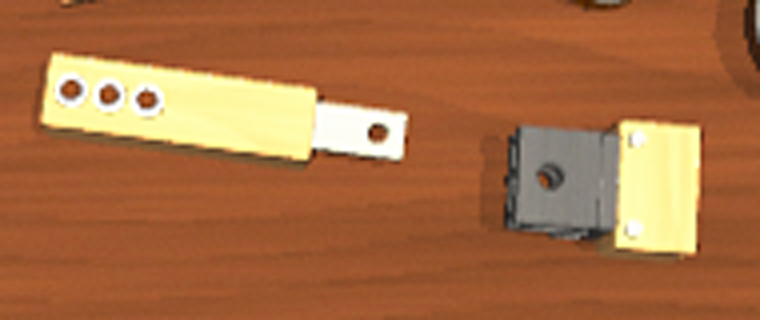

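step_arm([
  [0,0,-0.2,0,0,-8.2,0],
  [0,0,-0.2,0,0,-8.2,0],
  [0,0,-0.2,0,0,-8.2,0],
  [0,0,-0.2,0,0,-8.2,0],
  [0,0,-0.2,0,0,-8.2,0],
  [0,0,-0.2,0,0,-8.2,0],
  [0,0,-0.2,0,0,-8.2,0],
  [0,0,-0.2,0,0,-8.2,0],
  [-1,-0.66,0,0,0,0,0],
  [-1,-0.66,0,0,0,0,0],
])

```text
time: 1.1
ee_pos: [0.2282, -0.597, 0.2763]
eef_rot: [0.0, -0.649, 0.761, 0.001]
contact_force: [0.3, -0.2, 0.0]
grip_width: 1.0
gripper_force: 0.0
```

step_arm([
  [-1,-0.66,0,0,0,0,0],
  [-1,-0.66,0,0,0,0,0],
  [-1,-0.66,0,0,0,0,0],
  [-1,-0.66,0,0,0,0,0],
  [-1,-0.66,0,0,0,0,0],
  [-1,-0.66,0,0,0,0,0],
  [-1,-0.66,0,0,0,0,0],
  [-1,-0.66,0,0,0,0,0],
  [-1,-0.66,0,0,0,0,0],
  [-1,-0.66,0,0,0,0,0],
])

```text
time: 2.1
ee_pos: [0.4712, -0.3305, 0.2769]
eef_rot: [-0.0, -0.65, 0.76, 0.0]
contact_force: [0.8, -0.1, 0.3]
grip_width: 0.998
gripper_force: 0.0
```

step_arm([
  [-1,-0.66,0,0,0,0,0],
  [-1,-0.66,0,0,0,0,0],
  [-1,-0.66,0,0,0,0,0],
  [-1,-0.66,0,0,0,0,0],
  [-1,-0.66,0,0,0,0,0],
  [-1,-0.66,0,0,0,0,0],
  [0,0,0,0,0,0,0],
  [0,0,0,0,0,0,0],
  [0,0,0,0,0,0,0],
])

```text
time: 3.0
ee_pos: [0.6153, -0.1729, 0.2769]
eef_rot: [-0.0, -0.65, 0.76, 0.0]
contact_force: [-0.3, 0.2, 0.3]
grip_width: 1.0
gripper_force: 0.0
```

```bash
python3 - <<'E'
from h import *
s=r.get_state();print(s["time"],s["ee_pos"].round(4),q(s["eef_rot"]).as_matrix().round(3),s["joints"].round(3))
im=r.snapshot("wrist")[:,:,::-1];cv2.imwrite("pics/w1.png",im)
E
```

```text
3.0 [ 0.6153 -0.1729  0.2769] [[-0.156 -0.988 -0.001]
 [-0.988  0.156 -0.   ]
 [ 0.     0.001 -1.   ]] [ 0.031  0.275  0.002 -0.    -1.298 -0.187]
```

View pics/w1.png

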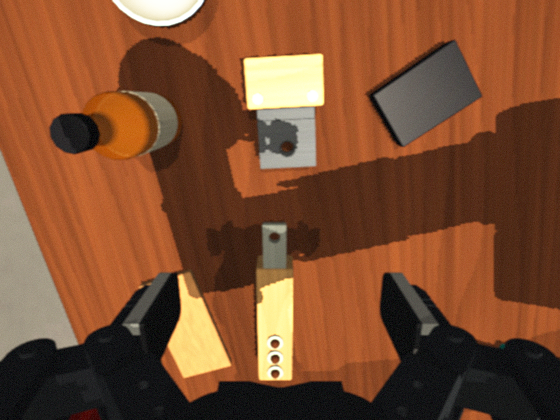

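The wrist view shows the fork hole at (287,147), the ear between columns 258 and 316, the tongue eye at (275,237) and the bar from about (257,258) to (293,380).

```bash
python3 - <<'E'
from h import *
im=cv2.imread("pics/w1.png"); hsv=cv2.cvtColor(im,cv2.COLOR_BGR2HSV); C=cam("wrist")
def blob(m,x0,y0,x1,y1):
    M=np.zeros_like(m);M[y0:y1,x0:x1]=m[y0:y1,x0:x1]
    c=max(cv2.findContours(M,0,1)[0],key=cv2.contourArea);return c
g=cv2.cvtColor(im,cv2.COLOR_BGR2GRAY)
print(g[140:156,278:298:2]); print(g[228:246,266:284:2])
eye=blob((g<45).astype(np.uint8),266,228,285,247); print("eyepx",cv2.minEnclosingCircle(eye))
grey=((hsv[...,1]<60)&(g>35)).astype(np.uint8)
t=blob(grey,255,215,295,270); b=cv2.minAreaRect(t); print("tongue",b); tb=cv2.boxPoints(b)
print([pt(C,*p,.04)[:2].round(4) for p in tb])
wood=((hsv[...,0]>15)&(hsv[...,0]<35)&(hsv[...,1]>60)&(g>90)).astype(np.uint8)
for nm,bx,z in [("bar",(240,250,310,390),.042),("block",(235,40,335,115),.048)]:
    k=blob(wood,*bx); b=cv2.minAreaRect(k); P=np.array([pt(C,*p,z)[:2] for p in cv2.boxPoints(b)]); print(nm,b,P.round(4).tolist(),P.mean(0).round(4))
print("eye",pt(C,*cv2.minEnclosingCircle(eye)[0],.04).round(4),"hole",pt(C,287,147,.051).round(4))
for p in [(257,108),(316,108),(316,168),(259,170)]: print(pt(C,*p,.051).round(4))
T=cam("top");print(pt(T,319.5,193.25,.04).round(4),pt(T,362.5,204.25,.051).round(4))
cv2.imwrite("pics/crop2.png",cv2.resize(im[40:290,230:340],None,fx=2.4,fy=2.4,interpolation=cv2.INTER_CUBIC))
E
```

```text
[[ 73  76  74  71  60  63  66  72  67  88]
 [ 76  74  64  55  45  51  52  69  74  82]
 [ 73  76  53  43  39  35  50  63  70  88]
 [ 73  68  52  39  37  33  42  46  66 100]
 [ 78  58  47  40  35  38  35  42  70 130]
 [ 76  59  45  36  36  36  39  38  59 130]
 [ 71  53  41  38  38  40  32  38  53 107]
 [ 70  52  48  45  48  38  27  36  47  96]
 [ 74  57  51  52  42  37  37  37  60 119]
 [ 69  64  53  55  52  39  29  35  77 158]
 [ 77  60  53  62  64  51  44  48  93 160]
 [ 72  54  52  51  55  48  48  55 102 171]
 [ 71  65  57  51  50  55  58  62 125 173]
 [105 100  58  59  64  56  54  83 144 178]
 [159 151  88  67  63  60  67 111 166 186]
 [175 172 135  93  69  76 102 144 181 178]]
[[149 148 174 179 176 175 174 174 177]
 [128 135 161 165 176 168 176 173 174]
 [126 125 140 143 160 159 172 173 174]
 [119 123 123 126 131 140 172 170 171]
 [126 127 115  99  89 110 150 162 160]
 [125 120 103  66  54  71 112 134 135]
 [124 119  77  42  38  43  79 113 119]
 [130 110  59  38  42  40  52 102 119]
 [124 100  44  36  38  39  51  94 117]
 [120 100  50  39  40  37  45 100 124]
 [121 103  60  38  35
[... 409 characters left out ...]
0039, 23.287067413330078), 88.09085083007812)
[array([ 0.6449, -0.1159]), array([ 0.6177, -0.1126]), array([ 0.6247, -0.0548]), array([ 0.6531, -0.0582])]
bar ((274.5, 318.0), (37.0, 124.0), 0.0) [[0.6918, 0.1077], [0.6588, -0.076], [0.6147, -0.069], [0.6417, 0.1156]] [0.6518 0.0196]
block ((284.1965637207031, 81.34138488769531), (52.84981918334961, 80.21428680419922), 86.633544921875) [[0.6327, -0.2948], [0.5534, -0.2866], [0.5561, -0.2362], [0.6391, -0.2446]] [ 0.5953 -0.2655]
eye [ 0.6339 -0.0969  0.04  ] hole [ 0.6023 -0.2005  0.051 ]
[ 0.6269 -0.2448  0.051 ]
[ 0.5668 -0.2353  0.051 ]
[ 0.5746 -0.1732  0.051 ]
[ 0.6361 -0.1807  0.051 ]
[ 0.6335 -0.0951  0.04  ] [ 0.602  -0.1978  0.051 ]
```

View pics/crop2.png

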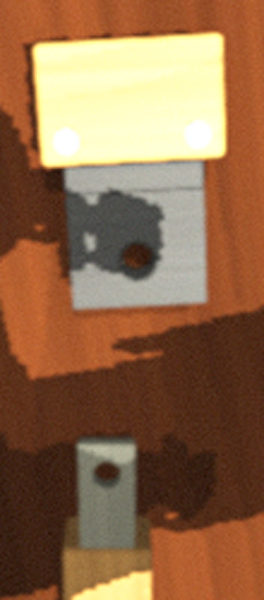

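step_arm([
  [-0.96,-0.04,0.4,0,0,0,0.25],
  [-0.96,-0.04,0.4,0,0,0,0.25],
  [-0.96,-0.04,0.4,0,0,0,0.25],
  [-0.96,-0.04,0.4,0,0,0,0.25],
  [-0.96,-0.04,0.4,0,0,0,0.25],
  [-0.96,-0.02,0.4,0,0,0,0.25],
  [0,0,1,0,0,0,0.25],
  [0,0,1,0,0,0,0.25],
  [0,0,1,0,0,0,0.25],
  [0,0,0,0,0,0,0.25],
])

```text
time: 4.05
ee_pos: [0.6461, -0.0042, 0.1111]
eef_rot: [-0.003, -0.649, 0.761, 0.002]
contact_force: [-0.1, 0.5, -0.3]
grip_width: 0.749
gripper_force: 0.0
```

```bash
python3 - <<'E'
from h import *
s=r.get_state();print(s["time"],s["ee_pos"].round(4),s["grip_width"])
im=r.snapshot("wrist")[:,:,::-1];cv2.imwrite("pics/w2.png",im)
E
```

```text
4.05 [ 0.6461 -0.0042  0.1111] 0.7489515864038869
```

View pics/w2.png

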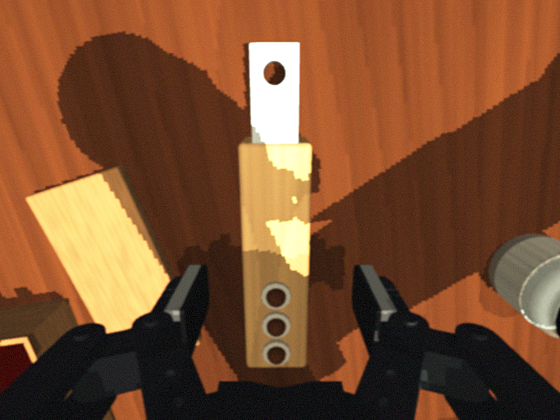

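The bar runs straight up the view at columns 241–311, with the eye at (274,72), so it is about 3 mm to the left of jaw centre. The box is clear of the left finger.

step_arm([
  [0,0,0,0,0,0,0.25],
  [0,0,0,0,0,0,0.25],
  [0,0,0.5,0,0,0,0.25],
  [0,0,0,0,0,0,0.25],
  [0,0,0,0,0,0,0.25],
])

```text
time: 4.6
ee_pos: [0.6496, -0.0029, 0.1012]
eef_rot: [0.0, -0.65, 0.76, -0.0]
contact_force: [0.6, -0.0, -0.0]
grip_width: 0.747
gripper_force: 0.0
```

```bash
python3 - <<'E'
from h import *
s=r.get_state();C=cam("wrist")
im=r.snapshot("wrist")[:,:,::-1]; g=cv2.cvtColor(im,cv2.COLOR_BGR2GRAY); hsv=cv2.cvtColor(im,cv2.COLOR_BGR2HSV)
print(s["time"],s["ee_pos"].round(4),s["contact_force"])
M=((hsv[...,1]<60)&(g>80)).astype(np.uint8);M[:,:230]=0;M[:,320:]=0;M[180:]=0
cs,h=cv2.findContours(M,cv2.RETR_CCOMP,1)
A=q(s["eef_rot"]).as_matrix()
for c,hh in zip(cs,h[0]):
    if cv2.contourArea(c)>80:
        b=cv2.minAreaRect(c); P=[pt(C,*p,.04) for p in cv2.boxPoints(b)]
        print(hh[3],b,"c",pt(C,*b[0],.04).round(4),"tool",(A.T@(pt(C,*b[0],.04)-s["ee_pos"])).round(4)); print([(A.T@(p-s["ee_pos"]))[:2].round(4).tolist() for p in P])
E
```

```text
4.6 [ 0.6496 -0.0029  0.1012] [ 0.59845807 -0.01759011 -0.01014236]
-1 ((290.0, 162.5), (33.0, 30.0), 90.0) c [ 0.6363 -0.0426  0.04  ] tool [0.0414 0.0071 0.0612]
[[0.0512, -0.0019], [0.0512, 0.0159], [0.0312, 0.0163], [0.0312, -0.002]]
-1 ((280.5, 88.5), (107.0, 53.0), 90.0) c [ 0.6354 -0.085   0.04  ] tool [0.0833 0.0014 0.0612]
[[0.1106, -0.013], [0.1106, 0.0156], [0.0535, 0.017], [0.0535, -0.0143]]
23 ((280.5, 67.5), (23.0, 25.0), 0.0) c [ 0.6337 -0.0959  0.04  ] tool [0.0943 0.0013 0.0612]
[[0.0878, -0.0051], [0.1007, -0.005], [0.1007, 0.0077], [0.0878, 0.0078]]
```

step_arm([
  [0,0.04,0.8,0,0,0,0.25],
  [0,0,0.8,0,0,0,0.25],
  [0,0,0.5,0,0,0,0.25],
  [0,0,0.4,0,0,0,0.25],
  [0,0,0,0,0,0,0.3],
  [0,0,0,0,0,0,0.4],
  [0,0,0,0,0,0,0.7],
  [0,0,0,0,0,0,0.7],
  [0,0,0,0,0,0,0.7],
  [0,0,0,0,0,0,0.7],
], squeeze=35)

```text
time: 5.65
ee_pos: [0.649, -0.0025, 0.0263]
eef_rot: [0.001, -0.65, 0.76, -0.001]
contact_force: [-0.3, -0.9, 5.9]
grip_width: 0.527
gripper_force: 37.6
```

step_arm([
  [0.1,0.03,-0.02,0,0,0,0.7],
  [0.2,0.07,0,0,0,-0.25,0.7],
  [0.27,0.09,0,0,0,-0.25,0.7],
  [0.27,0.09,0,0,0,-0.25,0.7],
  [0.27,0.09,0,0,0,-0.25,0.7],
  [0.27,0.09,0,0,0,-0.25,0.7],
  [0.27,0.09,0,0,0,-0.25,0.7],
  [0.27,0.08,0,0,0,-0.25,0.7],
  [0.1,0.03,0,0,0,-0.25,0.7],
  [0,0,0,0,0,0,0.7],
])

```text
time: 6.65
ee_pos: [0.6198, -0.0609, 0.0263]
eef_rot: [0.0, -0.663, 0.749, -0.0]
contact_force: [1.7, 0.8, 5.8]
grip_width: 0.529
gripper_force: 37.6
```

step_arm([
  [0,0,0,0,0,0,0.7],
  [0,0,0,0,0,0,0.7],
])

```text
time: 6.85
ee_pos: [0.6198, -0.0609, 0.0263]
eef_rot: [0.0, -0.663, 0.749, -0.0]
contact_force: [0.4, 0.8, 6.7]
grip_width: 0.527
gripper_force: 37.7
```

```bash
python3 - <<'E'
from h import *
s=r.get_state();print(s["time"],s["ee_pos"].round(4),s["contact_force"],s["eef_rot"])
im=r.snapshot("wrist")[:,:,::-1];cv2.imwrite("pics/w3.png",im)
E
```

```text
6.85 [ 0.6198 -0.0609  0.0263] [0.40391965 0.79667251 6.69976842] [ 7.11508173e-05 -6.63000581e-01  7.48618797e-01 -3.47081084e-04]
```

View pics/w3.png

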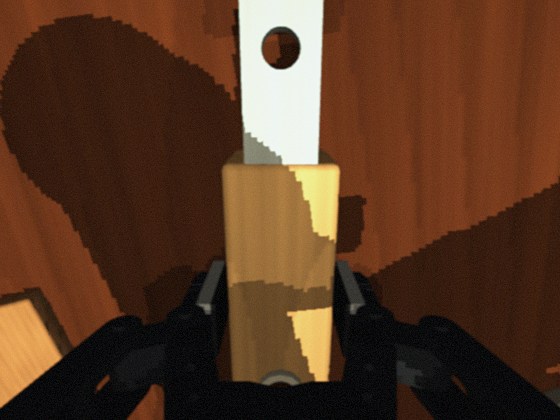

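The bar is square in the grip with the eye on the tool axis at (281,48). The fork is out of this view, so I will use the top camera for the relative alignment.

```bash
python3 - <<'E'
from h import *
s=r.get_state(); A=q(s["eef_rot"]).as_matrix(); C=cam("wrist")
print("eye via wrist",pt(C,281,48,.04).round(4), "ee",(A.T@(pt(C,281,48,.04)-s["ee_pos"])).round(4))
im=r.snapshot("top")[:,:,::-1]
cv2.imwrite("pics/crop3.png",cv2.resize(im[160:250,300:420],None,fx=6,fy=6,interpolation=cv2.INTER_CUBIC))
cv2.imwrite("pics/top3.png",im)
E
```

```text
eye via wrist [ 0.6069 -0.1545  0.04  ] ee [ 0.0945  0.0015 -0.0137]
```

View pics/crop3.png

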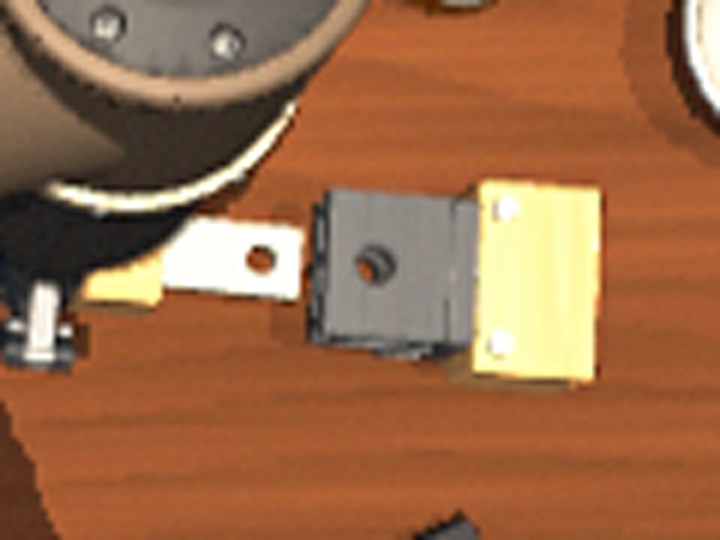

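The crop shows the eye at (262,260), the ear hole at (376,265), the ear's front edge from (332,190) to (325,338), and the block corners at (481,182), (601,188), (595,382) and (474,376).

```bash
python3 - <<'E'
from h import *
C=cam("top"); f=lambda x,y,z: pt(C,x/6+300-.42,y/6+160-.42,z)[:2].round(4)
print("eye",f(262,260,.04),"hole",f(376,265,.051))
print("front",f(332,190,.051),f(325,338,.051))
for p in [(481,182),(601,188),(595,382),(474,376)]: print(f(*p,.048))
print("tongue",f(303,228,.04),f(299,300,.04),f(205,218,.04),f(165,288,.04))
E
```

```text
eye [ 0.6081 -0.153 ] hole [ 0.6033 -0.1972]
front [ 0.6348 -0.1809] [ 0.5736 -0.1749]
[ 0.6376 -0.2429]
[ 0.6342 -0.2921]
[ 0.554  -0.2841]
[ 0.5573 -0.2352]
tongue [ 0.6212 -0.1705] [ 0.5911 -0.1674] [ 0.6262 -0.1302] [ 0.5971 -0.1125]
```

step_arm([
  [0.1,0,0,0,0,0,0.7],
  [0.15,0,0,0,0,0,0.7],
  [0.15,0,0,0,0,0,0.7],
  [0.15,0,0,0,0,0,0.7],
  [0.15,0,0,0,0,0,0.7],
  [0.15,0,0,0,0,0,0.7],
  [0.1,0,0,0,0,0,0.7],
  [0.05,0,0,0,0,0,0.7],
  [0,0,0,0,0,0,0.7],
])

```text
time: 7.85
ee_pos: [0.6163, -0.09, 0.0263]
eef_rot: [0.0, -0.663, 0.749, -0.0]
contact_force: [0.8, 4.1, 7.8]
grip_width: 0.531
gripper_force: 37.7
```

step_arm([
  [0.05,0,0,0,0,0,0.7],
  [0.05,0,0,0,0,0,0.7],
  [0.05,0,0,0,0,0,0.7],
  [0,0,0,0,0,0,0.7],
])

```text
time: 8.25
ee_pos: [0.6158, -0.0943, 0.0263]
eef_rot: [0.001, -0.663, 0.749, -0.0]
contact_force: [1.0, 5.0, 6.3]
grip_width: 0.528
gripper_force: 37.7
```

step_arm([
  [0.05,0,0,0,0,0,0.7],
  [0.05,0,0,0,0,0,0.7],
  [0,0,0,0,0,0,0.7],
])

```text
time: 8.55
ee_pos: [0.6154, -0.0973, 0.0263]
eef_rot: [0.0, -0.663, 0.749, -0.0]
contact_force: [0.7, 4.7, 6.9]
grip_width: 0.522
gripper_force: 37.7
```

step_arm([
  [0.03,0,0,0,0,0,0.7],
  [0.03,0,0,0,0,0,0.7],
  [0,0,0,0,0,0,0.7],
])

```text
time: 8.85
ee_pos: [0.6152, -0.099, 0.0263]
eef_rot: [0.001, -0.663, 0.749, -0.0]
contact_force: [0.2, 4.7, 6.8]
grip_width: 0.528
gripper_force: 37.7
```

step_arm([
  [0.03,0,0,0,0,0,0.7],
  [0.03,0,0,0,0,0,0.7],
  [0,0,0,0,0,0,0.7],
])

```text
time: 9.15
ee_pos: [0.6152, -0.0997, 0.0263]
eef_rot: [0.001, -0.663, 0.749, 0.0]
contact_force: [0.2, 11.3, 7.7]
grip_width: 0.527
gripper_force: 37.8
```

step_arm([
  [0.03,0,0,0,0,0,0.7],
  [0.03,0,0,0,0,0,0.7],
  [0,0,0,0,0,0,0.7],
])

```text
time: 9.45
ee_pos: [0.6151, -0.1011, 0.0263]
eef_rot: [0.001, -0.663, 0.749, 0.0]
contact_force: [0.4, 12.7, 8.3]
grip_width: 0.527
gripper_force: 37.8
```

step_arm([
  [0.03,0,0,0,0,0,0.7],
  [0,0,0,0,0,0,0.7],
])

```text
time: 9.65
ee_pos: [0.615, -0.102, 0.0263]
eef_rot: [0.001, -0.663, 0.749, 0.0]
contact_force: [0.9, 13.8, 7.8]
grip_width: 0.529
gripper_force: 37.8
```

step_arm([
  [0,0,0,0,0,0,0.4],
  [0,0,0,0,0,0,0.25],
  [0,0,0,0,0,0,0.25],
  [0,0,-0.5,0,0,0,0.25],
  [0,0,-1,0,0,0,0.25],
  [0,0,-1,0,0,0,0.25],
  [0,0,-1,0,0,0,0.25],
  [0,0,-1,0,0,0,0.25],
  [0,0,-1,0,0,0,0.25],
  [-0.5,0,-1,0,0,0,0],
])

```text
time: 10.65
ee_pos: [0.6154, -0.09, 0.2215]
eef_rot: [-0.001, -0.662, 0.749, 0.0]
contact_force: [-0.3, 0.2, -0.2]
grip_width: 0.895
gripper_force: 0.0
```

step_arm([
  [0,0,-0.5,0,0,0,0],
  [0,0,0,0,0,0,0],
  [0,0,0,0,0,0,0],
  [0,0,0,0,0,0,0],
])

```text
time: 11.05
ee_pos: [0.6155, -0.0888, 0.2343]
eef_rot: [-0.001, -0.663, 0.749, 0.001]
contact_force: [-0.7, 0.4, -0.4]
grip_width: 1.0
gripper_force: 0.0
```

```bash
python3 - <<'E'
from h import *
s=r.get_state();C=cam("wrist");print(s["time"],s["ee_pos"].round(4),s["contact_force"])
im=r.snapshot("wrist")[:,:,::-1];cv2.imwrite("pics/w4.png",im)
E
```

```text
11.05 [ 0.6155 -0.0888  0.2343] [-0.71044622  0.44485771 -0.35825374]
```

View pics/w4.png

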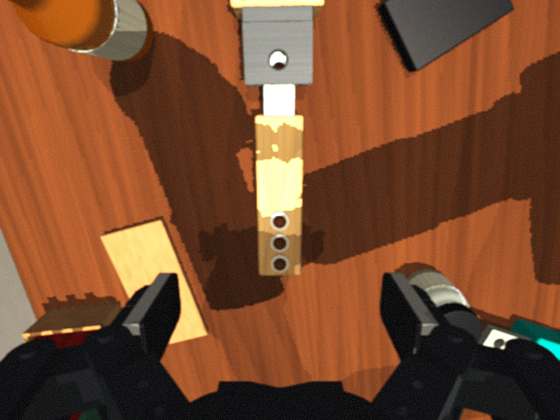

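The tongue is now between the ears, with the fork hole at (278,59) and the bar straight below it. Next is the pin.

step_arm([
  [-0.98,0.48,0,0,0,0,0],
  [-0.98,0.48,0,0,0,0,0],
  [-0.98,0.48,0,0,0,0,0],
  [-0.98,0.48,0,0,0,0,0],
  [-0.98,0.48,0,0,0,0,0],
  [-0.98,0.48,0,0,0,0,0],
  [-0.98,0.48,0,0,0,0,0],
  [-0.98,0.48,0,0,0,0,0],
  [-0.98,0.48,0,0,0,0,0],
  [-0.98,0.48,0,0,0,0,0],
])

```text
time: 12.1
ee_pos: [0.5081, 0.2216, 0.2348]
eef_rot: [-0.001, -0.663, 0.749, -0.0]
contact_force: [0.6, 0.4, -0.2]
grip_width: 0.997
gripper_force: 0.0
```

step_arm([
  [-0.98,0.48,0,0,0,0,0],
  [-0.98,0.48,0,0,0,0,0],
  [-0.98,0.48,0,0,0,0,0],
  [0,0,0,0,0,0,0],
  [0,0,0,0,0,0,0],
  [0,0,0,0,0,0,0],
  [0,0,0,0,0,0,0],
])

```text
time: 12.8
ee_pos: [0.477, 0.3127, 0.2355]
eef_rot: [-0.0, -0.663, 0.749, -0.0]
contact_force: [0.7, 0.5, -0.2]
grip_width: 0.997
gripper_force: 0.0
```

```bash
python3 - <<'E'
from h import *
s=r.get_state();C=cam("wrist");A=q(s["eef_rot"]).as_matrix();print(s["time"],s["ee_pos"].round(4),A.round(3)[:,:2].tolist())
im=r.snapshot("wrist")[:,:,::-1];cv2.imwrite("pics/w5.png",im)
g=cv2.cvtColor(im,cv2.COLOR_BGR2GRAY); hsv=cv2.cvtColor(im,cv2.COLOR_BGR2HSV)
print("expected knob px",proj(C,[.475,.312,.1]),proj(C,[.475,.312,.056]))
M=((hsv[...,1]<70)&(g>60)).astype(np.uint8);M[300:]=0
for c in cv2.findContours(M,0,1)[0]:
    if cv2.contourArea(c)>60: print("grey",cv2.boundingRect(c),cv2.contourArea(c),np.round(cv2.minEnclosingCircle(c),1) if 0 else cv2.minAreaRect(c))
W=((hsv[...,0]>8)&(hsv[...,0]<35)&(hsv[...,1]>80)&(g>110)).astype(np.uint8)
for c in cv2.findContours(W,0,1)[0]:
    if cv2.contourArea(c)>400:
        b=cv2.minAreaRect(c);print("wood",b,[pt(C,*p,.05)[:2].round(4).tolist() for p in cv2.boxPoints(b)],pt(C,*b[0],.05).round(4))
# fork from w4 
im=cv2.imread("pics/w4.png");g=cv2.cvtColor(im,cv2.COLOR_BGR2GRAY)
print(g[46:74:2,266:292:2])
E
```

```text
12.8 [0.477  0.3127 0.2355] [[-0.122, -0.993], [-0.993, 0.122], [0.0, 0.0]]
expected knob px [280.97697094 194.87622815] [280.86986057 182.83870503]
grey (391, 273, 30, 27) 301.5 ((404.6972961425781, 286.58380126953125), (38.0841178894043, 11.322305679321289), 53.97262954711914)
grey (140, 273, 30, 27) 300.0 ((154.96153259277344, 286.30767822265625), (11.371355056762695, 37.71961212158203), 33.6900634765625)
grey (172, 198, 35, 102) 1226.5 ((186.52777099609375, 249.63211059570312), (101.70470428466797, 33.695560455322266), 83.82982635498047)
grey (299, 195, 69, 61) 1041.0 ((331.2500305175781, 226.75001525878906), (22.62741470336914, 84.14570617675781), 45.0)
grey (271, 185, 25, 36) 639.5 ((283.0, 202.5), (35.0, 24.0), 90.0)
grey (0, 168, 91, 92) 5884.5 ((39.750003814697266, 209.75001525878906), (75.99317932128906, 104.7349853515625), 73.0724868774414)
grey (551, 38, 9, 23) 110.5 ((555.0, 49.0), (22.0, 8.0), 90.0)
grey (528, 25, 27, 26) 493.0 ((541.5000610351562, 37.500030517578125), (22.62741470336914, 28.284271240234375), 45.0)
grey (505, 14, 26, 27) 504.5 ((517.5, 27.0), (26.0, 25.
[... 3772 characters left out ...]
62 154 146 138 149 165 164 164 162 164]
 [162 164 166 143 103  91  93  95 109 146 165 173 168]
 [167 160 140  99 199 254 255 229  94  95 144 167 171]
 [163 152 114 208 255 255 255 255 237 102 115 166 172]
 [172 145 160 255 255 255 255 255 255 254 150 152 171]
 [163 138 242 255 255 255 255 255 255 255 172 125 172]
 [167 129 254 255 255 255 255 255 255 255 151 136 180]
 [166 136 255 255 255 204 132 154 224 214 134 142 170]
 [158 149 232 255 161  37  23  31  47 113 124 158 167]
 [165 163 141 134  53  40  39  31  46  79 146 171 172]
 [171 176 164 132  96  66  58  65  98 143 169 174 177]
 [172 168 178 167 156 135 126 132 157 172 171 174 174]
 [166 170 172 174 173 171 170 176 177 171 178 171 176]]
```

```bash
python3 - <<'E'
from h import *
C=cam("wrist")
im=cv2.imread("pics/w5.png");g=cv2.cvtColor(im,cv2.COLOR_BGR2GRAY);hsv=cv2.cvtColor(im,cv2.COLOR_BGR2HSV)
M=((hsv[...,1]<70)&(g>60))
for y in range(180,226,2):
    x=np.where(M[y,260:305])[0]+260; print(y,(x.min(),x.max()) if len(x) else None,g[y,264:304:3],hsv[y,264:304:6,1])
for u,v,z in [(283,210,.1),(283,197,.056)]: print(pt(C,u,v,z).round(4))
K,A,o=C; s=r.get_state(); o4=o-s["ee_pos"]+np.array([.6155,-.0888,.2343])
h=pt((K,A,o4),278.7,60,.051);print("hole",h.round(4))
E
```

```text
180 None [119 118 123 118 124 129 133 134 130 124 115 122 124 121] [192 189 189 183 191 192 181]
182 None [117 126 124 123 125 128 134 134 132 124 118 121 120 125] [192 185 188 186 190 186 191]
184 None [117 117 126 126 120 120 103 116 124 121 118 121 116 121] [191 180 197 132 179 191 191]
186 (np.int64(278), np.int64(288)) [122 122 122 115 114 158 169 164 128 107 116 124 124 120] [187 185 107  35  49 199 191]
188 (np.int64(275), np.int64(291)) [117 119 126 115 172 188 188 186 176 125 111 123 123 125] [195 188  36  36  38 184 189]
190 (np.int64(273), np.int64(293)) [119 121 121 149 187 162 129 126 169 174 119 123 120 127] [192 183  35  38  34 130 192]
192 (np.int64(272), np.int64(294)) [120 123 114 182 157  83  82  79 106 173 143 118 122 121] [191 157  40  39  49  60 192]
194 (np.int64(271), np.int64(295)) [122 121 132 181  99  80  87  82  82 149 161 122 122 119] [188 123  47  42  36  38 193]
196 (np.int64(271), np.int64(295)) [120 124 145 173  77  76  82  84  81 115 181 124 118 120] [196  81  33  36  31  33 195]
198 (np.int64(271), np.int64(295)) [121 126 149 153  73  81  89  83  80
[... 975 characters left out ...]
0 167 170 164 130 125 122 122] [188 188  37  38  35 160 193]
216 (np.int64(276), np.int64(291)) [212 163 195 176 172 167 169 166 170 154 118 126 125 130] [163 179  61  36  31 187 185]
218 (np.int64(278), np.int64(289)) [220 212 221 223 202 163 166 168 162 128 119 121 124 124] [156 155 131  40  36 198 197]
220 (np.int64(283), np.int64(286)) [200 219 224 227 223 205 179 157 138 115 121 128 126 123] [175 152 151  84 108 192 187]
222 None [116 156 204 224 222 218 207 185 116 126 122 126 125 125] [183 169 155 167 204 193 193]
224 None [107 107 107 148 187 211 211 212 171 178 125 121 127 128] [190 187 185 171 190 190 185]
[0.475  0.3256 0.1   ]
[0.4748 0.3264 0.056 ]
hole [ 0.6022 -0.1983  0.051 ]
```

step_arm([
  [-0.43,0.12,0,0,0,0,0],
  [0,0,0.8,0,0,0,0],
  [0,0,0.8,0,0,0,0],
  [0,0,0.5,0,0,0,0],
  [0,0,0,0,0,0,0],
  [0,0,0,0,0,0,0],
  [0,0,0,0,0,0,0],
])

```text
time: 13.55
ee_pos: [0.4754, 0.3274, 0.1739]
eef_rot: [0.001, -0.663, 0.749, 0.0]
contact_force: [0.5, -0.1, 0.0]
grip_width: 1.0
gripper_force: 0.0
```

```bash
python3 - <<'E'
from h import *
s=r.get_state();C=cam("wrist");A=q(s["eef_rot"]).as_matrix();print(s["ee_pos"].round(4))
im=r.snapshot("wrist")[:,:,::-1];cv2.imwrite("pics/w6.png",im)
g=cv2.cvtColor(im,cv2.COLOR_BGR2GRAY);hsv=cv2.cvtColor(im,cv2.COLOR_BGR2HSV)
print("exp",proj(C,[.475,.326,.1]),proj(C,[.475,.326,.056]))
M=((hsv[...,1]<70)&(g>60)).astype(np.uint8);M[:,:230]=0;M[:,330:]=0
for c in cv2.findContours(M,0,1)[0]:
    if cv2.contourArea(c)>200:
        b=cv2.boundingRect(c);print(b)
        for y in range(b[1],b[1]+b[3],3):
            x=np.where(M[y])[0]; print(y,x.min(),x.max(),g[y,(x.min()+x.max())//2])
E
```

```text
[0.4754 0.3274 0.1739]
exp [278.77965853 218.08222135] [279.06455356 199.80280838]
(299, 235, 31, 35)
235 329 329 80
238 325 329 105
241 323 329 131
244 319 329 111
247 315 329 120
250 312 329 244
253 308 326 246
256 306 323 245
259 305 320 249
262 302 316 249
265 300 310 249
268 300 305 251
(264, 185, 32, 46)
185 277 281 129
188 270 288 201
191 267 291 145
194 265 293 91
197 265 294 89
200 264 294 89
203 265 294 91
206 266 294 96
209 268 291 207
212 268 290 196
215 267 291 192
218 267 291 186
221 268 291 178
224 269 290 182
227 271 329 131
230 276 329 135
```

step_arm([
  [0.04,0,0.8,0,0,0,0.2],
  [0,0,0.8,0,0,0,0.3],
  [0,0,0.7,0,0,0,0.4],
  [0,0,0.5,0,0,0,0.5],
  [0,0,0.3,0,0,0,0.6],
  [0,0,0,0,0,0,0.6],
  [0,0,0,0,0,0,1],
  [0,0,0,0,0,0,1],
  [0,0,0,0,0,0,1],
  [0,0,0,0,0,0,1],
], squeeze=50)

```text
time: 14.6
ee_pos: [0.4752, 0.3263, 0.0808]
eef_rot: [0.001, -0.663, 0.749, 0.0]
contact_force: [0.4, -0.7, 4.4]
grip_width: 0.186
gripper_force: 49.1
```

step_arm([
  [0,0,-0.2,0,0,0,1],
  [0,0,-0.5,0,0,0,1],
  [0,0,-0.8,0,0,0,1],
  [0,0,-1,0,0,0,1],
  [0,0,-1,0,0,0,1],
  [0,0,-0.5,0,0,0,1],
  [0,0,0,0,0,0,1],
  [0.5,-0.19,0,0,0,0,1],
  [0.93,-0.35,0,0,0,0,1],
  [0.93,-0.35,0,0,0,0,1],
])

```text
time: 15.6
ee_pos: [0.4918, 0.2504, 0.1982]
eef_rot: [-0.001, -0.663, 0.748, 0.0]
contact_force: [0.5, -1.1, -0.2]
grip_width: 0.181
gripper_force: 49.1
```

step_arm([
  [0.93,-0.35,0,0,0,0,1],
  [0.93,-0.35,0,0,0,0,1],
  [0.93,-0.35,0,0,0,0,1],
  [0.93,-0.35,0,0,0,0,1],
  [0.93,-0.35,0,0,0,0,1],
  [0.93,-0.35,0,0,0,0,1],
  [0.93,-0.35,0,0,0,0,1],
  [0.93,-0.35,0,0,0,0,1],
  [0.93,-0.35,0,0,0,0,1],
  [0.93,-0.35,0,0,0,0,1],
])

```text
time: 16.6
ee_pos: [0.5619, -0.0395, 0.1982]
eef_rot: [-0.001, -0.663, 0.749, 0.001]
contact_force: [-0.6, 0.6, -0.8]
grip_width: 0.185
gripper_force: 49.1
```

step_arm([
  [0.93,-0.35,0,0,0,0,1],
  [0.93,-0.35,0,0,0,0,1],
  [0.93,-0.35,0,0,0,0,1],
  [0.93,-0.35,0,0,0,0,1],
  [0.93,-0.35,0,0,0,0,1],
  [0.4,-0.2,0,0,0,0,1],
  [0,0,0,0,0,0,1],
  [0,0,0,0,0,0,1],
  [0,0,0,0,0,0,1],
])

```text
time: 17.5
ee_pos: [0.6023, -0.1943, 0.1993]
eef_rot: [-0.0, -0.663, 0.748, 0.0]
contact_force: [0.2, 0.9, -0.1]
grip_width: 0.186
gripper_force: 49.1
```

```bash
python3 - <<'E'
from h import *
s=r.get_state();print(s["time"],s["ee_pos"].round(4),s["contact_force"].round(2),s["grip_width"],s["joints"].round(2))
E
```

```text
17.5 [ 0.6023 -0.1943  0.1993] [ 0.18  0.87 -0.07] 0.18625868493468264 [-0.    0.31 -0.13 -0.   -1.13 -0.12]
```

step_arm([
  [0.05,-0.02,0.6,0,0,0,1],
  [0,0,0.8,0,0,0,1],
  [0,0,0.5,0,0,0,1],
  [0,0,0.26,0,0,0,1],
  [0,0,0,0,0,0,1],
  [0,0,0,0,0,0,1],
  [0,0,0,0,0,0,1],
])

```text
time: 18.2
ee_pos: [0.604, -0.1964, 0.1361]
eef_rot: [0.001, -0.663, 0.748, -0.001]
contact_force: [-0.5, 0.1, -0.8]
grip_width: 0.189
gripper_force: 49.1
```

```bash
python3 - <<'E'
from h import *
s=r.get_state();C=cam("wrist");print(s["time"],s["ee_pos"].round(4),s["contact_force"].round(2))
im=r.snapshot("wrist")[:,:,::-1];t=r.snapshot("top")[:,:,::-1];sd=r.snapshot("side")[:,:,::-1]
A=q(s["eef_rot"]).as_matrix();n=s["ee_pos"]+A[:,2]*.0758; print("nose",n.round(4),"wrist px",proj(C,n),"hole",proj(C,[.6025,-.1985,.051]),"side",proj(cam("side"),n),proj(cam("side"),[.6025,-.1985,.051]))
a=cv2.resize(im[60:260,180:380],(600,600),interpolation=cv2.INTER_CUBIC)
u,v=proj(cam("side"),n).astype(int)
b=cv2.resize(sd[v-60:v+60,u-20:u+20],(200,600),interpolation=cv2.INTER_CUBIC)
cv2.imwrite("pics/fin.png",np.hstack([a,b]))
E
```

```text
18.2 [ 0.604  -0.1964  0.1361] [-0.54  0.07 -0.77]
nose [ 0.6041 -0.1964  0.0603] wrist px [278.40682169 219.33319389] hole [280.39376508 211.91201797] side [329.00453001 184.2233032 ] [329.73459415 186.89417001]
```

View pics/fin.png

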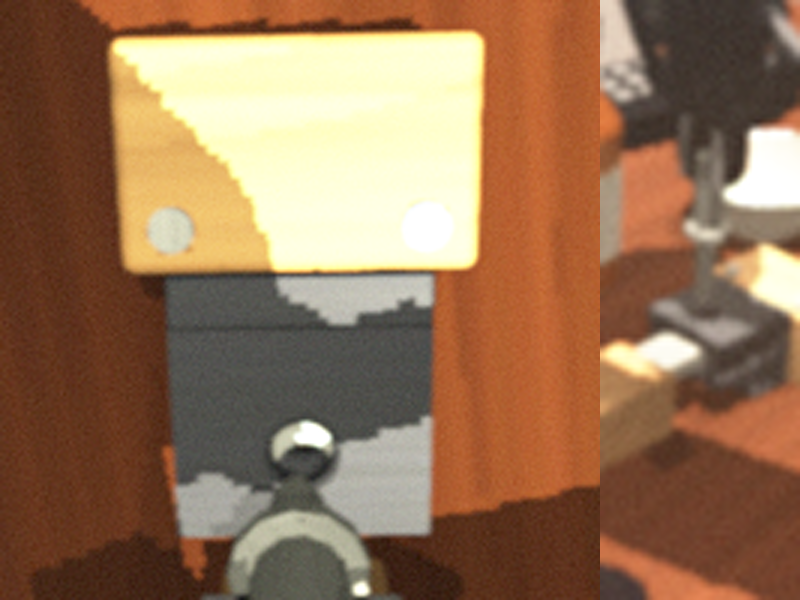

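The hole is at crop (302,450) with the eye showing dark on the mouth side. The nose is at (295,480), about 1.5 mm to the left, so I correct that and go down by feel.

step_arm([
  [0,0.05,0.1,0,0,0,1],
  [0,0,0.1,0,0,0,1],
  [0,0,0.1,0,0,0,1],
  [0,0,0.1,0,0,0,1],
  [0,0,0.1,0,0,0,1],
  [0,0,0,0,0,0,1],
  [0,0,0,0,0,0,1],
])

```text
time: 19.05
ee_pos: [0.6017, -0.1964, 0.1198]
eef_rot: [-0.0, -0.663, 0.749, 0.0]
contact_force: [0.8, -0.8, -0.5]
grip_width: 0.187
gripper_force: 49.1
```

step_arm([
  [0,0,0.05,0,0,0,1],
  [0,0,0.05,0,0,0,1],
  [0,0,0,0,0,0,1],
])

```text
time: 19.35
ee_pos: [0.6018, -0.1964, 0.1168]
eef_rot: [-0.0, -0.663, 0.749, -0.0]
contact_force: [-1.1, -0.3, -1.1]
grip_width: 0.187
gripper_force: 49.1
```

step_arm([
  [0,-0.02,0.05,0,0,0,1],
  [0,0,0.05,0,0,0,1],
  [0,0,0,0,0,0,1],
])

```text
time: 19.65
ee_pos: [0.6025, -0.1965, 0.1139]
eef_rot: [0.0, -0.663, 0.749, -0.0]
contact_force: [1.6, -0.3, -0.8]
grip_width: 0.191
gripper_force: 49.2
```

step_arm([
  [0,0,0.03,0,0,0,1],
  [0,0,0.03,0,0,0,1],
  [0,0,0,0,0,0,1],
])

```text
time: 19.95
ee_pos: [0.6027, -0.1966, 0.1126]
eef_rot: [0.0, -0.663, 0.749, -0.0]
contact_force: [-0.0, -1.4, 4.0]
grip_width: 0.188
gripper_force: 49.6
```

step_arm([
  [0.03,0,0,0,0,0,1],
  [0.01,0,0.03,0,0,0,1],
  [0.01,0,0.03,0,0,0,1],
  [0,0,0,0,0,0,1],
])

```text
time: 20.35
ee_pos: [0.6024, -0.1979, 0.1102]
eef_rot: [0.0, -0.663, 0.749, -0.0]
contact_force: [1.4, -0.5, 1.8]
grip_width: 0.181
gripper_force: 49.5
```

step_arm([
  [0.01,0,0.03,0,0,0,1],
  [0.01,0,0.03,0,0,0,1],
  [0,0,0,0,0,0,1],
])

```text
time: 20.65
ee_pos: [0.6024, -0.1986, 0.1087]
eef_rot: [0.0, -0.663, 0.749, -0.0]
contact_force: [1.0, -1.0, 5.9]
grip_width: 0.189
gripper_force: 49.6
```

step_arm([
  [0.02,0,0,0,0,0,1],
  [0,0,0,0,0,0,1],
])

```text
time: 20.85
ee_pos: [0.6023, -0.1991, 0.1087]
eef_rot: [0.0, -0.663, 0.749, -0.0]
contact_force: [1.0, 0.8, 4.3]
grip_width: 0.185
gripper_force: 49.7
```

step_arm([
  [0.02,0,0,0,0,0,1],
  [0,0,0,0,0,0,1],
])

```text
time: 21.05
ee_pos: [0.6022, -0.1996, 0.1086]
eef_rot: [0.0, -0.663, 0.749, -0.0]
contact_force: [1.3, 1.0, 4.5]
grip_width: 0.179
gripper_force: 49.7
```

step_arm([
  [0,0,0.03,0,0,0,1],
  [0,0,0.03,0,0,0,1],
  [0,0,0,0,0,0,1],
])

```text
time: 21.35
ee_pos: [0.6022, -0.1997, 0.1071]
eef_rot: [0.0, -0.663, 0.749, -0.0]
contact_force: [0.9, 0.5, 6.9]
grip_width: 0.185
gripper_force: 49.9
```

step_arm([
  [0,0,0.03,0,0,0,1],
  [0,0,0.03,0,0,0,1],
  [0,0,0,0,0,0,1],
])

```text
time: 21.65
ee_pos: [0.6023, -0.1997, 0.1054]
eef_rot: [0.0, -0.663, 0.749, -0.0]
contact_force: [0.4, 0.1, 7.6]
grip_width: 0.185
gripper_force: 50.0
```

step_arm([
  [0.01,0,0.03,0,0,0,1],
  [0,0,0.03,0,0,0,1],
  [0,0,0,0,0,0,1],
])

```text
time: 21.95
ee_pos: [0.6022, -0.2, 0.1036]
eef_rot: [0.0, -0.663, 0.749, -0.0]
contact_force: [1.1, 0.7, 8.1]
grip_width: 0.187
gripper_force: 50.0
```

step_arm([
  [0,0,0.04,0,0,0,1],
  [0,0,0.04,0,0,0,1],
  [0,0,0,0,0,0,1],
])

```text
time: 22.25
ee_pos: [0.6025, -0.2002, 0.1019]
eef_rot: [0.0, -0.663, 0.748, -0.001]
contact_force: [0.3, 1.4, 10.7]
grip_width: 0.181
gripper_force: 50.5
```

step_arm([
  [0,0,0.04,0,0,0,1],
  [0,0,0.04,0,0,0,1],
  [0,0,0,0,0,0,1],
])

```text
time: 22.55
ee_pos: [0.6029, -0.2005, 0.1005]
eef_rot: [0.001, -0.663, 0.748, -0.001]
contact_force: [-2.2, 0.9, 17.5]
grip_width: 0.18
gripper_force: 51.1
```

step_arm([
  [0,0,-0.03,0,0,0,1],
  [0,0,0,0,0,0,1],
])

```text
time: 22.75
ee_pos: [0.6026, -0.2002, 0.1006]
eef_rot: [0.0, -0.663, 0.748, -0.001]
contact_force: [-0.0, 0.9, 11.8]
grip_width: 0.188
gripper_force: 50.3
```

```bash
python3 - <<'E'
from h import *
s=r.get_state();print(s["ee_pos"].round(4),s["contact_force"].round(2),s["torque"].round(3),q(s["eef_rot"]).as_matrix().round(4).tolist())
C=cam("wrist");im=r.snapshot("wrist")[:,:,::-1];cv2.imwrite("pics/w7.png",im)
g=cv2.cvtColor(im,cv2.COLOR_BGR2GRAY)
K,A,o=C;nom=np.array([.6025,-.1992,.051])
print("pred hole",proj(C,nom),"collar ctr",proj(C,s["ee_pos"]-[0,0,.0308]))
E
```

```text
[ 0.6026 -0.2002  0.1006] [-1.000e-02  9.000e-01  1.175e+01] [ 0.569  0.211 -0.013] [[-0.1204, -0.9927, 0.0018], [-0.9927, 0.1204, -0.0006], [0.0004, -0.0019, -1.0]]
pred hole [278.68071053 235.22351181] collar ctr [278.1047713  246.28904065]
```

step_arm([
  [0.03,0,-0.03,0,0,0,1],
  [0,0,0,0,0,0,1],
])

```text
time: 23.0
ee_pos: [0.6023, -0.2008, 0.1007]
eef_rot: [0.001, -0.663, 0.749, -0.0]
contact_force: [0.6, 1.2, 7.6]
grip_width: 0.183
gripper_force: 49.9
```

```bash
cat > st.py <<'E'
from h import *
s=r.get_state();print(round(s["time"],2),s["ee_pos"].round(4),s["contact_force"].round(2),s["torque"].round(3),round(s["grip_width"],3),q(s["eef_rot"]).as_matrix()[:2,2].round(4))
E
python3 st.py
```

```text
23.0 [ 0.6023 -0.2008  0.1007] [0.61 1.24 7.56] [ 0.897 -0.417 -0.021] 0.183 [0.0013 0.0001]
```

step_arm([
  [0.03,0,0,0,0,0,1],
  [0,0,0,0,0,0,1],
])

```text
time: 23.2
ee_pos: [0.6022, -0.2014, 0.1006]
eef_rot: [0.001, -0.663, 0.749, -0.0]
contact_force: [0.8, 2.2, 7.9]
grip_width: 0.188
gripper_force: 49.9
```

```bash
python3 st.py
```

```text
23.2 [ 0.6022 -0.2014  0.1006] [0.81 2.23 7.92] [ 1.376 -0.378  0.012] 0.188 [0.0012 0.0003]
```

step_arm([
  [-0.03,0,0,0,0,0,1],
  [-0.03,0,0,0,0,0,1],
  [0,0,0,0,0,0,1],
])

```text
time: 23.5
ee_pos: [0.6024, -0.2, 0.1007]
eef_rot: [0.0, -0.663, 0.748, -0.0]
contact_force: [1.0, 1.3, 7.9]
grip_width: 0.184
gripper_force: 49.9
```

```bash
python3 st.py
```

```text
23.5 [ 0.6024 -0.2     0.1007] [1.03 1.26 7.92] [ 0.394 -0.322 -0.033] 0.184 [ 0.0011 -0.0003]
```

step_arm([
  [-0.01,-0.01,0.04,0,0,0,1],
  [0,0,0.04,0,0,0,1],
  [0,0,0,0,0,0,1],
])

```text
time: 23.8
ee_pos: [0.6031, -0.2002, 0.0999]
eef_rot: [0.0, -0.663, 0.748, -0.001]
contact_force: [-2.1, 1.1, 17.6]
grip_width: 0.185
gripper_force: 51.0
```

```bash
python3 st.py
```

```text
23.8 [ 0.6031 -0.2002  0.0999] [-2.11  1.08 17.62] [0.525 0.848 0.015] 0.185 [ 0.0022 -0.0012]
```

```bash
python3 - <<'E'
from h import *
s=r.get_state()
im=r.snapshot("wrist")[:,:,::-1];cv2.imwrite("pics/w8.png",im)
a=cv2.imread("pics/fin.png")[:,:600];a=cv2.resize(a,(200,200),interpolation=cv2.INTER_AREA)
b=im[60:260,180:380]
ga,gb=[cv2.cvtColor(x,cv2.COLOR_BGR2GRAY) for x in(a,np.ascontiguousarray(b))]
t=ga[172:196,74:126]  # collar ring
res=cv2.matchTemplate(gb[150:200,60:140],t,cv2.TM_CCOEFF_NORMED);_,m,_,l=cv2.minMaxLoc(res);print("best",m,"at",l,"orig (14,22)")
for c in(92,100,108): print(c,"fin",ga[150:200:2,c],"\n   now",gb[150:200:2,c])
E
```

```text
best 0.7475637793540955 at (14, 24) orig (14,22)
92 fin [188 151  64  44  57  83 112  77  74  78  83 178 193 182 181 133  82  84
  82  86  87  82  85  86  84] 
   now [ 75  71  78  76  68  77  74  73  86 102  80  78 157 195 185 188 144  83
  77  76  80  77  78  85  81]
100 fin [ 43  68  78  80  77  85  90  79  77  83 127 178 179 192 144  94  88  95
  93  93  90  91  90  92  93] 
   now [ 75  75  80  72  71  72  63  69  78  72  77 125 186 184 187 156  81  83
  85  88  84  85  82  88  83]
108 fin [124  62  46  49  85 123 170 174 151 120  92 165 181 177 179 159  99  91
  90  90  90  91  89  86  86] 
   now [ 70  72  77  78  70  75  74  70  78 101  72  85 166 184 177 183 153  85
  83  83  82  82  87  79  90]
```

```bash
python3 - <<'E'
from h import *
S=cam("side");sd=r.snapshot("side")[:,:,::-1];cv2.imwrite("pics/s2.png",sd)
f=cv2.imread("pics/fin.png")[:,600:];f=cv2.resize(f,(40,120),interpolation=cv2.INTER_AREA)
u0,v0=329-20,184-60
gn=cv2.cvtColor(np.ascontiguousarray(sd[v0:v0+120,u0:u0+40]),cv2.COLOR_BGR2GRAY);gf=cv2.cvtColor(f,cv2.COLOR_BGR2GRAY)
print("fin collar exp",proj(S,[.6033,-.1964,.1081])-[u0,v0]," now exp",proj(S,[.6028,-.2002,.0999-.0758+.048])-[u0,v0],"if +10mm",proj(S,[.6028,-.2002,.082])-[u0,v0])
print("fin");print(gf[36:66,12:32:1])
print("now");print(gn[40:72,12:32:1])
C=cam("wrist");s=r.get_state();p=s["ee_pos"]
for d in(0,.006,.012): print(d,proj(C,p-[0,0,.0308-d]))
E
```

```text
fin collar exp [20.96497481 45.70752663]  now exp [21.34260522 56.34204503] if +10mm [21.50103476 53.34177996]
fin
[[144 142 141 140 141 130 114 109 116 115 120 128 112 100 128 195 247 255
  255 255]
 [142 144 144 147 147 142 129 120 122 121 118 127 142 190 230 249 255 255
  255 255]
 [145 148 148 148 148 141 130 125 130 124 115 121 173 242 255 255 255 255
  255 255]
 [148 149 148 144 144 136 121 124 131 124 112 112 163 236 253 255 255 255
  255 255]
 [149 146 145 144 135 118 108 118 131 124 109 106 132 177 218 240 247 248
  250 252]
 [146 142 140 137 119  95  97 117 129 124 109 105 112 128 145 164 179 187
  201 210]
 [144 138 135 125 103  83  99 118 128 121 109 108 114 122 125 129 131 133
  138 143]
 [136 132 127 118 109 112 126 128 130 120 107 109 121 130 131 129 126 128
  129 131]
 [136 129 121 116 129 169 181 159 135 122 106 111 133 142 134 128 129 129
  132 131]
 [135 128 124 117 142 192 211 190 164 155 141 142 149 147 133 125 130 126
  129 131]
 [139 130 123 119 131 168 197 200 203 207 199 185 162 131 115 114 123 127
  125 125]
 [139 136 131 126 123 135 156 175 193 201 196 179 
[... 3688 characters left out ...]
6  90]
 [ 65  69  75  85 100 119 131 137 139 138 147 154 165 164 156 144 132 112
   88  81]
 [109 128 131 112  90  85 102 115 134 144 153 163 167 168 168 158 143 113
   81  69]
 [210 232 233 202 137  94  81  87 104 125 141 152 162 163 152 136 117  92
   69  67]
 [249 252 253 246 212 159 121  86  85  97 111 129 132 133 112  93  77  64
   65  64]
 [252 252 252 251 245 236 203 148 106  85  76  93  91  88  78  73  67  64
   66  62]
 [251 251 251 251 251 248 240 204 149  99  82  72  69  68  65  66  62  65
   62  67]
 [249 249 249 250 246 239 229 191 144 100  80  68  66  62  61  62  66  72
   75  73]]
0 [278.13044964 246.31455423]
0.006 [278.03991801 250.83845807]
0.012 [277.94362823 255.65009845]
```

step_arm([
  [0,0,-0.05,0,0,0,1],
  [0,0,-0.03,0,0,0,1],
  [0,0,0,0,0,0,1],
  [0,0,0,0,0,0,1],
], squeeze=90)

```text
time: 24.3
ee_pos: [0.6024, -0.1996, 0.0998]
eef_rot: [0.0, -0.663, 0.749, 0.0]
contact_force: [2.5, 1.7, 0.9]
grip_width: 0.168
gripper_force: 88.2
```

step_arm([
  [0,0,0,0,0.7,0,1],
  [0,0,0,0,0.7,0,1],
  [0,0,0,0,0,0,1],
])

```text
time: 24.6
ee_pos: [0.6023, -0.1992, 0.0998]
eef_rot: [-0.009, -0.663, 0.748, -0.008]
contact_force: [4.4, 2.3, 1.4]
grip_width: 0.172
gripper_force: 88.2
```

```bash
cat > st.py <<'E'
from h import *
s=r.get_state();print(round(s["time"],2),s["ee_pos"].round(4),s["contact_force"].round(2),s["torque"].round(3),round(s["grip_width"],3),q(s["eef_rot"]).as_matrix()[:2,2].round(4))
g=cv2.cvtColor(r.snapshot("wrist"),cv2.COLOR_RGB2GRAY).astype(float)
p=g[222:266,270:292].mean(1); print("collar rows",p.round().astype(int)[::2])
E
python3 st.py
```

```text
24.6 [ 0.6023 -0.1992  0.0998] [4.43 2.34 1.42] [ 1.112 -1.472  0.003] 0.172 [-0.0031 -0.0249]
collar rows [ 59  54  65  62  61  81 138 154 155 146 103  77  71  68  69  70  69  70
  70  70  69  70]
```

step_arm([
  [0,-0.02,0,0,0.6,0,1],
  [0,0,0.03,0,0.6,0,1],
  [0,0,0.03,0,0,0,1],
  [0,0,0,0,0,0,1],
])

```text
time: 25.05
ee_pos: [0.6027, -0.1996, 0.0994]
eef_rot: [-0.017, -0.663, 0.748, -0.015]
contact_force: [-0.3, 5.3, 9.2]
grip_width: 0.169
gripper_force: 89.4
```

```bash
python3 st.py
```

```text
25.05 [ 0.6027 -0.1996  0.0994] [-0.27  5.32  9.23] [ 2.445  0.275 -0.044] 0.169 [-0.0054 -0.0458]
collar rows [ 57  57  50  62  60  61  93 141 148 149 129  85  68  65  65  65  65  64
  64  64  65  64]
```

step_arm([
  [0,0,0.03,0,0,0,1],
  [0,0,0.03,0,0,0,1],
  [0,0,0,0,0,0,1],
])

```text
time: 25.4
ee_pos: [0.6031, -0.2, 0.0985]
eef_rot: [-0.017, -0.663, 0.748, -0.016]
contact_force: [-1.5, 6.1, 14.6]
grip_width: 0.172
gripper_force: 90.0
```

```bash
python3 st.py
```

```text
25.4 [ 0.6031 -0.2     0.0985] [-1.48  6.14 14.57] [2.546 0.946 0.006] 0.172 [-0.0044 -0.0462]
collar rows [ 58  58  54  53  61  60  83 137 148 149 136  90  70  65  64  64  63  64
  65  64  64  64]
```

step_arm([
  [0.02,0.01,0,0,0,0,1],
  [0,0,0.03,0,0,0,1],
  [0,0,0.03,0,0,0,1],
  [0,0,0,0,0,0,1],
])

```text
time: 25.85
ee_pos: [0.6032, -0.2006, 0.0975]
eef_rot: [-0.017, -0.663, 0.748, -0.016]
contact_force: [-3.1, 6.0, 19.2]
grip_width: 0.164
gripper_force: 90.5
```

```bash
python3 st.py
```

```text
25.85 [ 0.6032 -0.2006  0.0975] [-3.06  6.03 19.23] [ 2.852  1.22  -0.045] 0.164 [-0.0033 -0.0464]
collar rows [ 57  57  57  51  51  58  67 124 147 150 147 104  73  65  64  63  62  65
  63  64  64  64]
```

```bash
cat > tri.py <<'E'
from h import *
from scipy.optimize import least_squares
S=cam("side");C=cam("wrist");s=r.get_state();A=q(s["eef_rot"]).as_matrix()
gs=cv2.cvtColor(r.snapshot("side"),cv2.COLOR_RGB2GRAY).astype(np.float32)
gw=cv2.cvtColor(r.snapshot("wrist"),cv2.COLOR_RGB2GRAY).astype(np.float32)
F=cv2.cvtColor(cv2.imread("pics/fin.png"),cv2.COLOR_BGR2GRAY).astype(np.float32)
fw=cv2.resize(F[:,:600],(200,200),interpolation=cv2.INTER_AREA); fs=cv2.resize(F[:,600:],(40,120),interpolation=cv2.INTER_AREA)
def match(t,g,k=5):
    up=lambda x:cv2.resize(x,None,fx=k,fy=k,interpolation=cv2.INTER_CUBIC)
    _,m,_,l=cv2.minMaxLoc(cv2.matchTemplate(up(g),up(t),cv2.TM_CCOEFF_NORMED)); return np.array(l)/k,m
ls,ms=match(fs[43:49,14:26],gs[164:199,317:341]); ls+= [317-309-14,164-124-43]      # shift fin->now
lw,mw=match(fw[170:184,76:124],gw[222:262,240:320]); lw+=[240-180-76,222-60-170]
# fin expectations: pose after settling at fin
p0=np.array([.604,-.1964,.1361]); A0=np.array([[-.1216,-.9926,0],[-.9926,.1216,0],[0,0,-1]]); coll0=p0+A0@[0,0,.0278]
ps=proj(S,coll0)+ls
T=r.camera_info("wrist")["T_tool_cam"];K=C[0]
Ct=(K,T[:3,:3],T[:3,3]); pw=proj(Ct,[0,0,.0278])+lw
f=lambda x:np.r_[proj(S,x)-ps,proj(C,x)-pw]
o=least_squares(f,s["ee_pos"]-[0,0,.03]); c=o.x
print("shift side",ls,ms,"wrist",lw,mw,"res",o.fun.round(2)); print("collar world",c.round(4),"in tool",(A.T@(c-s["ee_pos"])).round(4),"(fin: 0,0,.0278)  ee",s["ee_pos"].round(4))
E
python3 tri.py
```

```text
shift side [ 0.4 11.8] 0.8490044474601746 wrist [0.4 4.6] 0.6724302768707275 res [-0.22 -0.08  0.04 -0.03]
collar world [ 0.6032 -0.199   0.0693] in tool [-0.0029  0.0002  0.0281] (fin: 0,0,.0278)  ee [ 0.6031 -0.2006  0.0975]
```

step_arm([
  [0,0,-0.05,0,0,0,1],
  [0,0,0,0,0,0,1],
  [-0.01,0,0,0,0.8,0,1],
  [-0.01,0,0,0,0.8,0,1],
  [-0.01,0,0,0,0.8,0,1],
  [-0.01,0,0,0,0.8,0,1],
  [0,0,0,0,0,0,1],
  [0,0,0,0,0,0,1],
], squeeze=115)

```text
time: 26.8
ee_pos: [0.6029, -0.1983, 0.0968]
eef_rot: [-0.038, -0.662, 0.747, -0.034]
contact_force: [-0.3, 9.2, 6.8]
grip_width: 0.158
gripper_force: 113.4
```

```bash
python3 st.py; python3 tri.py
```

```text
26.8 [ 0.6029 -0.1983  0.0968] [-0.29  9.24  6.78] [ 3.943 -0.127 -0.035] 0.158 [-0.0114 -0.1003]
collar rows [ 56  56  56  52  50  60  64 113 141 142 141 108  75  64  63  64  64  63
  63  62  63  62]
shift side [ 3. 20.] 0.7750417590141296 wrist [0.2 4.8] 0.754876971244812 res [-4.66 -1.39  0.8  -0.62]
collar world [ 0.6032 -0.1919  0.0493] in tool [-0.0112  0.0005  0.0467] (fin: 0,0,.0278)  ee [ 0.6029 -0.1983  0.0969]
```

step_arm([
  [0.01,0,0.04,0,0,0,1],
  [0,0,0.04,0,0,0,1],
  [0,0,0.04,0,0,0,1],
  [0,0,0,0,0,0,1],
])

```text
time: 27.35
ee_pos: [0.6029, -0.199, 0.0939]
eef_rot: [-0.037, -0.662, 0.747, -0.034]
contact_force: [-0.6, 10.9, 11.3]
grip_width: 0.158
gripper_force: 114.1
```

```bash
python3 st.py
```

```text
27.35 [ 0.6029 -0.199   0.0939] [-0.56 10.92 11.27] [ 4.381  0.43  -0.041] 0.158 [-0.0108 -0.1003]
collar rows [ 56  57  55  57  54  46  55  89 135 141 144 124  81  65  62  63  62  62
  63  63  62  62]
```

Descending well now that the pin is upright. I'll continue.

step_arm([
  [-0.004,0,0.04,0,0,0,1],
  [-0.004,0,0.04,0,0,0,1],
  [-0.004,0,0.04,0,0,0,1],
  [0,0,0,0,0,0,1],
])

```text
time: 27.8
ee_pos: [0.603, -0.1991, 0.0905]
eef_rot: [-0.037, -0.662, 0.747, -0.034]
contact_force: [-1.4, 10.4, 12.9]
grip_width: 0.163
gripper_force: 114.4
```

```bash
python3 st.py
```

```text
27.8 [ 0.603  -0.1991  0.0905] [-1.35 10.35 12.95] [ 4.371  0.698 -0.098] 0.163 [-0.0106 -0.1004]
collar rows [ 57  56  56  55  56  52  52  88 135 144 144 124  81  66  62  62  62  62
  62  62  62  61]
```

step_arm([
  [-0.004,0,0.04,0,0,0,1],
  [-0.004,0,0.04,0,0,0,1],
  [-0.004,0,0.04,0,0,0,1],
  [0,0,0,0,0,0,1],
])

```text
time: 28.25
ee_pos: [0.603, -0.1991, 0.0869]
eef_rot: [-0.037, -0.662, 0.747, -0.034]
contact_force: [-0.9, 10.4, 13.1]
grip_width: 0.159
gripper_force: 114.2
```

step_arm([
  [-0.003,0,0.03,0,0,0,1],
  [-0.003,0,0.03,0,0,0,1],
  [-0.003,0,0.03,0,0,0,1],
  [0,0,0,0,0,0,1],
])

```text
time: 28.65
ee_pos: [0.603, -0.199, 0.0839]
eef_rot: [-0.037, -0.662, 0.747, -0.034]
contact_force: [-0.7, 10.7, 11.1]
grip_width: 0.158
gripper_force: 114.2
```

```bash
python3 st.py
```

```text
28.65 [ 0.603  -0.199   0.0839] [-0.7  10.67 11.13] [ 4.491  0.365 -0.037] 0.158 [-0.0107 -0.1002]
collar rows [ 56  56  56  55  54  54  56  95 137 141 143 119  79  64  61  62  62  62
  62  62  62  61]
```

step_arm([
  [-0.002,0,0.02,0,0,0,1],
  [-0.002,0,0.02,0,0,0,1],
  [0,0,0,0,0,0,1],
])

```text
time: 29.0
ee_pos: [0.603, -0.199, 0.0827]
eef_rot: [-0.037, -0.662, 0.747, -0.034]
contact_force: [-0.5, 10.9, 10.8]
grip_width: 0.157
gripper_force: 114.1
```

step_arm([
  [-0.002,0,0.02,0,0,0,1],
  [0,0,0,0,0,0,1],
])

```text
time: 29.2
ee_pos: [0.603, -0.199, 0.0822]
eef_rot: [-0.037, -0.662, 0.747, -0.034]
contact_force: [-0.9, 10.1, 12.1]
grip_width: 0.158
gripper_force: 114.2
```

step_arm([
  [-0.002,0,0.02,0,0,0,1],
  [0,0,0,0,0,0,1],
])

```text
time: 29.4
ee_pos: [0.6031, -0.199, 0.0821]
eef_rot: [-0.037, -0.662, 0.747, -0.034]
contact_force: [-2.1, 11.4, 15.4]
grip_width: 0.158
gripper_force: 114.6
```

step_arm([
  [-0.002,0,0.02,0,0,0,1],
  [0,0,0,0,0,0,1],
])

```text
time: 29.6
ee_pos: [0.6032, -0.1991, 0.0821]
eef_rot: [-0.037, -0.663, 0.747, -0.034]
contact_force: [-4.1, 11.5, 19.5]
grip_width: 0.162
gripper_force: 115.0
```

step_arm([
  [-0.02,0,-0.03,0,0,0,1],
  [-0.02,0,0,0,0,0,1],
  [0,0,0,0,0,0,1],
  [0,0,0,0,0,0,0.7],
  [0,0,0,0,0,0,0.6],
  [0,0,0,0,0,0,0.6],
  [0,0,0,0,0,0,0.6],
], squeeze=40)

```text
time: 30.3
ee_pos: [0.602, -0.1991, 0.0799]
eef_rot: [-0.039, -0.662, 0.748, -0.033]
contact_force: [-0.1, 0.3, -0.8]
grip_width: 0.4
gripper_force: 0.0
```

```bash
python3 st.py
```

```text
30.3 [ 0.602  -0.1991  0.0799] [-0.13  0.3  -0.8 ] [ 0.297 -0.064  0.002] 0.4 [-0.0137 -0.1006]
collar rows [ 56  54  55  56  54  54  55  63 118 137 143 140 100  73  67  64  62  61
  60  62  60  61]
```

step_arm([
  [0,0,-0.3,0,0,0,0.6],
  [0,0,-0.7,0,0,0,0.6],
  [0,0,-1,0,0,0,0.6],
  [0,0,-1,0,-5.6,0,0.4],
  [0,0,-1,0,0,0,0.2],
  [-0.5,0,-1,0,0,0,0],
  [-0.5,0,0,0,0,0,0],
  [-0.5,0,0,0,0,0,0],
  [0,0,0,0,0,0,0],
  [0,0,0,0,0,0,0],
])

```text
time: 31.35
ee_pos: [0.6087, -0.1442, 0.2288]
eef_rot: [-0.002, -0.663, 0.748, -0.001]
contact_force: [-0.4, -0.3, 0.1]
grip_width: 0.999
gripper_force: 0.0
```

```bash
python3 - <<'E'
from h import *
s=r.get_state();C=cam("wrist");print(s["time"],s["ee_pos"].round(4),s["contact_force"].round(2))
im=r.snapshot("wrist")[:,:,::-1];cv2.imwrite("pics/w9.png",im)
for n,z in(("knobtop",.101),("collar top",.057),("ear",.051)): print(n,proj(C,[.6025,-.1992,z]).round(1))
u,v=proj(C,[.6025,-.1992,.1]).astype(int)
g=cv2.cvtColor(np.ascontiguousarray(im),cv2.COLOR_BGR2GRAY)
print(u,v);print(g[max(v-45,0):v+45:2,u-26:u+28:3])
E
```

```text
31.35 [ 0.6087 -0.1442  0.2288] [-0.45 -0.29  0.14]
knobtop [277.8 129.9]
collar top [278.1 125.9]
ear [278.1 125.5]
277 129
[[171 175 172 173 179 176 177 178 181 176 184 178 183 180 181 181 181 182]
 [172 171 176 170 179 178 177 179 175 182 181 182 180 186 182 182 185 184]
 [171 172 176 176 170 180 180 179 181 178 179 181 182 177 178 179 181 181]
 [168 163 165 165 166 168 158 161 157 164 161 163 158 155 154 156 153 155]
 [167 159 167 164 161 164 164 160 161 165 165 162 157 164 168 174 171 172]
 [171 172 170 169 176 176 171 176 175 172 173 174 175 179 179 177 182 178]
 [178 172 169 180 179 177 178 178 174 176 176 178 180 183 173 176 183 179]
 [171 174 172 173 171 176 176 175 172 176 179 173 175 172 173 175 179 182]
 [166 169 169 173 170 172 170 173 174 174 169 173 173 175 172 178 177 175]
 [175 174 174 176 173 176 176 176 175 179 180 173 178 177 178 177 181 183]
 [174 173 171 175 173 181 177 177 177 176 181 176 178 177 183 182 183 181]
 [177 169 171 173 174 171 174 171 174 172 177 176 177 175 178 178 172 176]
 [166 165 166 169 169 167 159 178 168 177 180 176 171 172 177 178 178 180]

[... 1700 characters left out ...]
197 195 166  96  93  94]
 [111 108 112  71  81 204 202 203 208 203 200 195 194 197 170 109 105 113]
 [116 122 113  65  83 205 202 203 215 229 193 197 191 196 171 112 104 112]
 [110  83  61  60  77 195 196 253 255 255 203 199 193 253 254 104 101 101]
 [ 99  60  58  60  76 244 252 255 255 255 249 190 190 252 255 103 102 108]
 [ 90  57  55  58 101 255 255 255 255 255 255 247 255 255 255  71  97 102]
 [106  63  55  84 121 255 255 255 255 255 255 255 255 255 255  77  86 100]
 [111  59  60  88 124 255 255 255 255 255 255 255 255 255 255  77  81 106]
 [105  51 100 152 165 255 255 255 255 255 255 254 254 254 248 167 177 116]
 [ 85  58 224 246 242 241 241 240 242 245 244 242 244 244 243 241 246 200]]
```

step_arm([
  [0.6,0.02,0,0,0,0,1],
  [0.6,0,0,0,0,0,1],
  [0.59,0,0,0,0,0,1],
  [0,0,0.8,0,0,0,1],
  [0,0,0.8,0,0,0,1],
  [0,0,0.8,0,0,0,1],
  [0,0,0.5,0,0,0,1],
  [0,0,0.2,0,0,0,1],
  [0,0,0,0,0,0,1],
  [0,0,0,0,0,0,1],
])

```text
time: 32.4
ee_pos: [0.6025, -0.1992, 0.1378]
eef_rot: [-0.001, -0.663, 0.749, -0.002]
contact_force: [0.0, -0.3, -0.1]
grip_width: 0.006
gripper_force: 0.0
```

```bash
python3 st.py
```

```text
32.4 [ 0.6025 -0.1992  0.1378] [ 0.02 -0.32 -0.05] [-0.06   0.012  0.004] 0.006 [ 0.0005 -0.0038]
collar rows [ 93  92  91  88 101 160 183 190 191 188 217 220 210 212 242 252 251 253
 221  70  69  70]
```

step_arm([
  [0,0,0.08,0,0,0,1],
  [0,0,0.08,0,0,0,1],
  [0,0,0.06,0,0,0,1],
  [0,0,0,0,0,0,1],
])

```text
time: 32.85
ee_pos: [0.602, -0.1983, 0.1302]
eef_rot: [-0.001, -0.663, 0.749, -0.001]
contact_force: [-0.2, -0.7, -0.5]
grip_width: 0.005
gripper_force: 0.0
```

```bash
python3 st.py
```

```text
32.85 [ 0.602  -0.1983  0.1302] [-0.24 -0.74 -0.53] [-0.05   0.006  0.033] 0.005 [-0.0007 -0.0034]
collar rows [103  99  98  96  94  92 111 168 182 185 189 188 166 150 145 162 195 200
 191  69  69  69]
```

Expected contact is at TCP z ≈ 0.120, so I go down slowly.

step_arm([
  [0,0,0.07,0,0,0,1],
  [0,0,0.07,0,0,0,1],
  [0,0,0.07,0,0,0,1],
  [0,0,0,0,0,0,1],
])

```text
time: 33.3
ee_pos: [0.6019, -0.1984, 0.1236]
eef_rot: [-0.002, -0.663, 0.749, -0.001]
contact_force: [-0.7, -0.7, -0.0]
grip_width: -0.001
gripper_force: 0.0
```

step_arm([
  [0,0,0.04,0,0,0,1],
  [0,0,0.04,0,0,0,1],
  [0,0,0,0,0,0,1],
])

```text
time: 33.6
ee_pos: [0.602, -0.1984, 0.1215]
eef_rot: [-0.001, -0.663, 0.749, -0.001]
contact_force: [1.0, 0.4, -0.1]
grip_width: -0.0
gripper_force: 0.0
```

step_arm([
  [0,0,0.02,0,0,0,1],
  [0,0,0.02,0,0,0,1],
  [0,0,0,0,0,0,1],
])

```text
time: 33.9
ee_pos: [0.602, -0.1984, 0.1204]
eef_rot: [-0.001, -0.663, 0.749, -0.001]
contact_force: [-0.5, 0.4, -0.7]
grip_width: 0.002
gripper_force: 0.0
```

step_arm([
  [0,0,0.02,0,0,0,1],
  [0,0,0.02,0,0,0,1],
  [0,0,0,0,0,0,1],
])

```text
time: 34.2
ee_pos: [0.602, -0.1985, 0.1192]
eef_rot: [-0.001, -0.663, 0.749, -0.001]
contact_force: [-0.2, 0.5, 0.3]
grip_width: 0.003
gripper_force: 0.0
```

step_arm([
  [0,0,0.02,0,0,0,1],
  [0,0,0.01,0,0,0,1],
  [0,0,0,0,0,0,1],
])

```text
time: 34.5
ee_pos: [0.6021, -0.1985, 0.1183]
eef_rot: [-0.001, -0.663, 0.749, -0.001]
contact_force: [-0.5, -0.4, -0.5]
grip_width: 0.002
gripper_force: 0.0
```

step_arm([
  [0,0,0.03,0,0,0,1],
  [0,0,0.02,0,0,0,1],
  [0,0,0,0,0,0,1],
])

```text
time: 34.8
ee_pos: [0.602, -0.1985, 0.1167]
eef_rot: [-0.001, -0.663, 0.749, -0.001]
contact_force: [-0.7, 0.1, 0.6]
grip_width: -0.005
gripper_force: 0.0
```

step_arm([
  [0,0,0.03,0,0,0,1],
  [0,0,0.02,0,0,0,1],
  [0,0,0,0,0,0,1],
])

```text
time: 35.1
ee_pos: [0.602, -0.1985, 0.1153]
eef_rot: [-0.001, -0.663, 0.749, -0.001]
contact_force: [0.9, -0.4, 0.0]
grip_width: 0.001
gripper_force: 0.0
```

```bash
python3 - <<'E'
from h import *
S=cam("side");C=cam("wrist");s=r.get_state();print(s["ee_pos"].round(4))
sd=r.snapshot("side")[:,:,::-1];im=r.snapshot("wrist")[:,:,::-1];cv2.imwrite("pics/s3.png",sd);cv2.imwrite("pics/w10.png",im)
for n,z in(("ear",.051),("collar",.054),("knobtop",.101),("tips",.0963)): print(n,"side",proj(S,[.602,-.198,z]).round(1),"wrist",proj(C,[.602,-.198,z]).round(1))
g=cv2.cvtColor(sd,cv2.COLOR_BGR2GRAY);print(g[158:196,318:342]) 
g=cv2.cvtColor(im,cv2.COLOR_BGR2GRAY);print(g[214:300:2,250:312:3])
E
```

```text
[ 0.602  -0.1985  0.1153]
ear side [329.8 187. ] wrist [278.5 226.2]
collar side [329.8 186.1] wrist [278.4 227.9]
knobtop side [330.6 171.9] wrist [278.  260.4]
tips side [330.5 173.3] wrist [278.  256.4]
[[146 141 145 144 141 142 145 155 164 140  95  86  93  96  81  58  55  57
  140 252 255 255 255 255]
 [146 141 143 141 140 143 141 140 130 105  88  85  97  95  79  59  54  55
  156 254 255 255 255 255]
 [144 143 139 143 143 143 144 144 122  94  87  90 103 102  79  58  58  55
  171 255 255 255 255 255]
 [144 144 143 143 148 145 145 143 119  93  83  92 109 102  82  64  59  52
  172 255 255 255 255 255]
 [142 146 147 149 146 146 149 142 121  97  88  94 111 109  80  62  57  62
  181 255 255 255 255 255]
 [146 147 148 150 147 148 148 141 120 101  95  91 115 103  77  60  59  66
  170 255 255 255 255 255]
 [149 146 148 148 147 147 141 133 113  99  88  92 111 108  79  57  56  64
  138 236 255 255 255 255]
 [147 153 148 146 143 140 133 118  99  89  88  95 121 113  83  65  68  82
  114 155 186 203 212 211]
 [147 146 143 139 135 130 130 108  75  79  86 103 123 116  95  82  90 106
  121 126 12
[... 6072 characters left out ...]
2  22  48  95  92  91  96  30  14  33  96  96  94  91  48  19
   17  22  22]
 [ 44  36  39  39  64  95  94  94  92  26  11  22  90  93  88  91  54  41
   42  31  34]
 [ 21  25  19  19  52 100  95  95  94  28  19  33  95  89  92  95  56  23
   25  21  27]
 [ 20  19  20  21  65  89  87  88  92  32  29  29  92  94  92  89  59  21
   19  14  18]
 [ 21  19  22  18  66  93  89  96  88  28  22  26  90  96  93  81  59  15
   22  22  15]
 [ 19  22  19  21  74  96  92  92  87  27  17  26  87  95  90  89  62  28
   16  14  23]
 [ 22  19  21  21  74  93  92  86  85  23  21  25  88  92  93  88  59  24
   21  19  16]
 [ 15  17  22  22  72  83  80  78  81  21  18  26  89  92  92  91  67  20
   19  25  29]]
```

step_arm([
  [0,0,0.03,0,0,0,1],
  [0,0,0.03,0,0,0,1],
  [0,0,0,0,0,0,1],
])

```text
time: 35.5
ee_pos: [0.602, -0.1984, 0.1134]
eef_rot: [-0.001, -0.663, 0.749, -0.001]
contact_force: [0.3, -0.6, -0.4]
grip_width: 0.003
gripper_force: 0.0
```

step_arm([
  [0,0,0.03,0,0,0,1],
  [0,0,0.02,0,0,0,1],
  [0,0,0,0,0,0,1],
])

```text
time: 35.8
ee_pos: [0.602, -0.1985, 0.112]
eef_rot: [-0.001, -0.663, 0.749, -0.001]
contact_force: [-0.2, -0.7, -0.4]
grip_width: -0.003
gripper_force: 0.0
```

step_arm([
  [0,0,0.03,0,0,0,1],
  [0,0,0.03,0,0,0,1],
  [0,0,0,0,0,0,1],
])

```text
time: 36.1
ee_pos: [0.602, -0.1985, 0.1101]
eef_rot: [-0.001, -0.663, 0.749, -0.001]
contact_force: [0.7, -0.9, 0.2]
grip_width: -0.002
gripper_force: 0.0
```

step_arm([
  [0,0,0.03,0,0,0,1],
  [0,0,0.03,0,0,0,1],
  [0,0,0,0,0,0,1],
])

```text
time: 36.4
ee_pos: [0.602, -0.1985, 0.1083]
eef_rot: [-0.001, -0.663, 0.749, -0.001]
contact_force: [-0.3, -0.1, 0.5]
grip_width: -0.002
gripper_force: 0.0
```

step_arm([
  [0,0,0.03,0,0,0,1],
  [0,0,0.03,0,0,0,1],
  [0,0,0,0,0,0,1],
])

```text
time: 36.7
ee_pos: [0.602, -0.1985, 0.1065]
eef_rot: [-0.001, -0.663, 0.749, -0.001]
contact_force: [-0.8, 0.6, 0.3]
grip_width: -0.001
gripper_force: 0.0
```

step_arm([
  [0,0,0.03,0,0,0,1],
  [0,0,0.03,0,0,0,1],
  [0,0,0,0,0,0,1],
])

```text
time: 37.0
ee_pos: [0.602, -0.1985, 0.1047]
eef_rot: [-0.001, -0.663, 0.749, -0.001]
contact_force: [0.2, -0.6, -0.6]
grip_width: -0.001
gripper_force: 0.0
```

```bash
python3 - <<'E'
from h import *
s=r.get_state();C=cam("wrist");T=r.camera_info("wrist")["T_tool_cam"];Ct=(C[0],T[:3,:3],T[:3,3]);print(s["ee_pos"].round(4),s["contact_force"].round(2))
for p in [(0,0,.019),(.011,0,.019),(.011,0,.006),(.011,0,0),(0,0,0)]: print(p,proj(Ct,p).round(1))
print("knob ctr",proj(C,[.602,-.198,.101]),"front",proj(C,[.601,-.207,.101]))
g=cv2.cvtColor(r.snapshot("wrist"),cv2.COLOR_RGB2GRAY);print(g[222:300:3,256:304:3])
E
```

```text
[ 0.602  -0.1985  0.1047] [ 0.25 -0.63 -0.58]
(0, 0, 0.019) [277.9 255.5]
(0.011, 0, 0.019) [277.8 235.8]
(0.011, 0, 0.006) [277.6 246.1]
(0.011, 0, 0) [277.6 251.4]
(0, 0, 0) [277.6 272.9]
knob ctr [277.81551111 270.15275533] front [277.58315975 252.84778736]
[[ 77  81  85 175 187 187 190 191 190 185 183 173 120  79  74  77]
 [ 78  77 164 189 193 169 124 111 113 154 180 180 173 125  73  74]
 [ 78 145 185 181 129  80  83  84  88  88  92 170 177 170 100 108]
 [ 80 174 186 148  79  79  85  92  95  93  89  98 176 175 148 177]
 [ 89 184 181  93  85  85  88  94  88  87  91  86 193 185 252 170]
 [ 96 186 168  76  86  85  83  85  84  94  86  83 236 252 255 161]
 [141 174 146  80  79  85  85  88  86  92  92  85 196 255 255 171]
 [164 180 233  80  86  84  82  87  91  92  89  83 160 255 247 169]
 [152 237 225  78  85  85  87  93  93  91  87  82 119 255 174 169]
 [139 143 100  87  84  86  87  89  93  88  86  90  81 174 165 165]
 [137 137  87  82  85  85  88  85  92  91  84  79  76 147 164 168]
 [133 138  80  81  85 110 133 172 168  98  75  71  76 136 164 160]
 [132 132  80  81  95 113 111  88  
[... 203 characters left out ...]
  39  94  93  89 174 255  90]
 [ 32  72  40  87  92  96  98  32  25  31  90  88  91  86  95  36]
 [ 22  19  18  92  94  91  98  33  15  33  93  88  95  91  26  16]
 [ 25  20  28  92  93  97  98  40  13  41  96  92  94  92  33  27]
 [ 23  19  30  88  93  83  92  34  21  33  90  90  94  93  33  25]
 [ 27  27  46  94  92  96  93  38  19  30  97  93  94  94  41  24]
 [ 25  26  55  94  87  92  90  28  19  29  89  98  88  91  48  26]
 [ 25  19  60  93  91  94  93  31  19  32  94  86  94  92  59  17]
 [ 10  12  60  89  87  89  94  26  21  27  94  89  92  91  67  21]
 [ 16  17  65  80  89  90  91  22  25  18  93  92  93  90  61  17]
 [ 16  15  76  87  90  97  89  24  14  27  76  80  74  76  62  27]]
```

step_arm([
  [0,0,0.03,0,0,0,1],
  [0,0,0.03,0,0,0,1],
  [0,0,0,0,0,0,1],
])

```text
time: 37.35
ee_pos: [0.602, -0.1985, 0.1029]
eef_rot: [-0.001, -0.663, 0.749, -0.001]
contact_force: [-0.3, -0.3, -0.6]
grip_width: -0.002
gripper_force: 0.0
```

step_arm([
  [0,0,0.03,0,0,0,1],
  [0,0,0,0,0,0,1],
])

```text
time: 37.55
ee_pos: [0.602, -0.1985, 0.102]
eef_rot: [-0.001, -0.663, 0.749, -0.001]
contact_force: [0.7, 0.1, 0.4]
grip_width: -0.003
gripper_force: 0.0
```

step_arm([
  [0,0,0.03,0,0,0,1],
  [0,0,0.03,0,0,0,1],
  [0,0,0,0,0,0,1],
])

```text
time: 37.85
ee_pos: [0.602, -0.1985, 0.1002]
eef_rot: [-0.001, -0.663, 0.749, -0.001]
contact_force: [-0.1, -0.2, 0.4]
grip_width: 0.003
gripper_force: 0.0
```

step_arm([
  [0,0,0.03,0,0,0,1],
  [0,0,0.03,0,0,0,1],
  [0,0,0,0,0,0,1],
])

```text
time: 38.15
ee_pos: [0.6023, -0.1986, 0.099]
eef_rot: [-0.001, -0.663, 0.749, -0.001]
contact_force: [0.1, 0.6, 4.3]
grip_width: 0.002
gripper_force: 1.6
```

step_arm([
  [0,0,0.02,0,0,0,1],
  [0,0,0,0,0,0,1],
])

```text
time: 38.35
ee_pos: [0.6025, -0.1986, 0.0989]
eef_rot: [-0.001, -0.663, 0.749, -0.002]
contact_force: [-0.6, 0.7, 7.7]
grip_width: -0.002
gripper_force: 3.5
```

step_arm([
  [0,0,0.02,0,0,0,1],
  [0,0,0,0,0,0,1],
])

```text
time: 38.55
ee_pos: [0.6026, -0.1986, 0.0989]
eef_rot: [-0.001, -0.663, 0.748, -0.002]
contact_force: [-3.5, 2.4, 10.2]
grip_width: 0.001
gripper_force: 5.3
```

The knob does not move under 10 N, so the collar is seated. I retreat straight up and hand in.

step_arm([
  [0,0,-0.2,0,0,0,1],
  [0,0,-0.6,0,0,0,1],
  [0,0,-1,0,0,0,1],
  [0,0,-1,0,0,0,1],
  [0,0,-1,0,0,0,1],
  [0,0,0,0,0,0,1],
  [0,0,0,0,0,0,0.5],
  [0,0,0,0,0,0,0.5],
])

```text
time: 39.35
ee_pos: [0.6015, -0.198, 0.2104]
eef_rot: [-0.002, -0.663, 0.749, -0.001]
contact_force: [-0.6, 0.5, 0.0]
grip_width: 0.331
gripper_force: 0.0
```

```bash
python3 - <<'E'
from h import *
s=r.get_state();print(s["time"],s["ee_pos"].round(3),s["contact_force"].round(1))
g=cv2.cvtColor(r.snapshot("side"),cv2.COLOR_RGB2GRAY);print(g[180:192,318:338:2])
print(r.hand_in())
E
```

```text
39.35 [ 0.602 -0.198  0.21 ] [-0.6  0.5  0. ]
[[ 90  89  88  84  94 125 143 136 110 152]
 [ 88  87  88  95 104 125 141 133  98 117]
 [ 88  91  95 127 135 132 141 132  91  96]
 [ 89 103 131 156 165 134 142 141 128  93]
 [ 97 133 156 164 196 149 138 172 202  93]
 [ 97 144 165 169 216 185 163 217 239 122]
 [ 83 120 155 157 202 222 212 242 230 149]
 [ 77  86 125 141 163 203 204 224 188 161]
 [ 78  70  86 113 133 147 150 159 161 162]
 [ 76  65  76  90 115 139 147 145 163 164]
 [ 76 125 145  93  94 134 156 162 166 162]
 [136 231 239 158  94  91 141 160 160 133]]
the job is handed in; nothing more can be done
None
```

I slid the tongue into the fork and put the pin down through both ears and the eye, then let go and handed in at about 39 s. The collar looks seated: the pin met a firm stop at the expected height and did not move under 10 N. No verdict came back.

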